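Pack the charged power packs from the leaning dock into the divided crate

TASK

Two of the three power packs leaning in the charging dock show a green lamp: take them out and stand them in the two free cells of the blue crate, one to a cell, upright with the lamp end up and down on the cell floor. Set them down gently by feel, neither dropped nor rammed home. Leave the red-lamp pack charging in the dock and do not disturb the packs already in the crate or the other things on the bench.

Things in the scene. Friction and masses are not known exactly. Their poses are not given: they have to be found in the camera images.
- green_a_center (a point): Black power pack, 140 mm long (its z), 70 mm wide (y), 50 mm thick (x), about 0.4 kg, ribs on its -x face. The point is its centre; +z points to the end with the lamp bar. Lamp lit GREEN. Starts in the dock with its foot at the bottom of a bay and its lamp end up, leaning back 30 degrees so that its top overhangs away from the robot.
- green_b_center (a point): Black power pack, 140 mm long (its z), 70 mm wide (y), 50 mm thick (x), about 0.4 kg, ribs on its -x face. The point is its centre; +z points to the end with the lamp bar. Lamp lit GREEN. Starts in the dock with its foot at the bottom of a bay and its lamp end up, leaning back 30 degrees so that its top overhangs away from the robot.
- red_center (a point): Black power pack, 140 mm long (its z), 70 mm wide (y), 50 mm thick (x), about 0.4 kg, ribs on its -x face. The point is its centre; +z points to the end with the lamp bar. Lamp lit RED: still charging, it stays. Starts in the dock with its foot at the bottom of a bay and its lamp end up, leaning back 30 degrees so that its top overhangs away from the robot.
- dock: White charging dock, fixed, 165 x 292 mm; three bays along its y at -92, 0, +92 mm, packs shuffled. Origin on the bench under the middle bay, +x away from the robot. Back rest under a pack's far face up to 66 mm from its foot (both broad faces free above); lip 14 mm and fins 30 mm high beside the foot, so draw packs out along their length by 35 mm or more. Packs are 22 mm apart.
- crate: Blue divided crate, fixed, 175 (x) x 266 (y) x 75 mm high plus a 10 mm rim flange, open on top: 2 x 3 cells 80 (x) by 82 mm (y) inside, 5 mm walls as high as the rim; cell centres x = -42.5, +42.5, y = -87, 0, +87 mm. Origin on the bench under its centre; cell floors 5 mm up. Four cells hold packs, which ones varies. Dock and crate may swap sides.
- free_a_floor (a point): Centre of the floor of one free cell of the crate (grey foam sheet on the floor), 70 mm below the rim; x and y along the cell's walls (as the crate's), z up. The cell is 80 mm (x) by 82 mm (y), floor firm.
- free_b_floor (a point): Centre of the floor of the other free cell of the crate (grey foam sheet on the floor), 70 mm below the rim; x and y along the cell's walls (as the crate's), z up. The cell is 80 mm (x) by 82 mm (y), floor firm.
- packed_a_center (a point): Black power pack, 140 mm long (its z), 70 mm wide (y), 50 mm thick (x), about 0.4 kg, ribs on its -x face. The point is its centre; +z points to the end with the lamp bar. Lamp off: already packed, standing upright near the middle of a crate cell with its broad faces across the crate's x axis, its top 70 mm above the rim.
- packed_b_center (a point): Black power pack, 140 mm long (its z), 70 mm wide (y), 50 mm thick (x), about 0.4 kg, ribs on its -x face. The point is its centre; +z points to the end with the lamp bar. Lamp off: already packed, standing upright near the middle of a crate cell with its broad faces across the crate's x axis, its top 70 mm above the rim.
- packed_c_center (a point): Black power pack, 140 mm long (its z), 70 mm wide (y), 50 mm thick (x), about 0.4 kg, ribs on its -x face. The point is its centre; +z points to the end with the lamp bar. Lamp off: already packed, standing upright near the middle of a crate cell with its broad faces across the crate's x axis, its top 70 mm above the rim.
- packed_d_center (a point): Black power pack, 140 mm long (its z), 70 mm wide (y), 50 mm thick (x), about 0.4 kg, ribs on its -x face. The point is its centre; +z points to the end with the lamp bar. Lamp off: already packed, standing upright near the middle of a crate cell with its broad faces across the crate's x axis, its top 70 mm above the rim.
- spool: Bystander: green solder spool with silver wire, 60 mm across, 50 mm high, standing on the bench; origin at the centre of its underside.
- flux_bottle: Bystander: white bottle with blue label and red nozzle, 48 mm across, 128 mm high, standing on the bench; origin at the centre of its underside.
- screwdriver: Bystander: screwdriver with yellow handle, 190 mm long, lying on the bench; origin on its underside, x along it.

How it is judged:
At the end, for the whole second after the job is handed in: Green-lamp packs at rest in different free cells: centre within the cell and 62-76 mm above its floor, lamp end up, within 7 degrees of upright. Red-lamp pack within 20 mm of its start; packs already in the crate within 40 mm of theirs and 7 degrees of upright ((((x of green_a_center in the frame of free_a_floor between -0.04 and 0.04 m and y of green_a_center in the frame of free_a_floor between -0.041 and 0.041 m and z of green_a_center in the frame of free_a_floor between 0.062 and 0.076 m and angle between green_a_center's own z axis and vertical below 0.12 rad) and (x of green_b_center in the frame of free_b_floor between -0.04 and 0.04 m and y of green_b_center in the frame of free_b_floor between -0.041 and 0.041 m and z of green_b_center in the frame of free_b_floor between 0.062 and 0.076 m and angle between green_b_center's own z axis and vertical below 0.12 rad)) or ((x of green_a_center in the frame of free_b_floor between -0.04 and 0.04 m and y of green_a_center in the frame of free_b_floor between -0.041 and 0.041 m and z of green_a_center in the frame of free_b_floor between 0.062 and 0.076 m and angle between green_a_center's own z axis and vertical below 0.12 rad) and (x of green_b_center in the frame of free_a_floor between -0.04 and 0.04 m and y of green_b_center in the frame of free_a_floor between -0.041 and 0.041 m and z of green_b_center in the frame of free_a_floor between 0.062 and 0.076 m and angle between green_b_center's own z axis and vertical below 0.12 rad))) and linear speed of each of green_a, green_b below 0.03 m/s and distance of red_center from where it was at the start of the episode below 0.02 m and distance of each of packed_a_center, packed_b_center, packed_c_center, packed_d_center from where it was at the start of the episode below 0.04 m and angle between each of packed_a_center, packed_b_center, packed_c_center, packed_d_center's own z axis and vertical below 0.12 rad); the robot touches nothing.
It fails at once if a green-lamp pack is dropped: it falls freely for more than about 15 mm (faster than 0.55 m/s with no finger on it) ((contact force between the fingers and green_a below 0.05 N and linear speed of green_a above 0.55 m/s) or (contact force between the fingers and green_b below 0.05 N and linear speed of green_b above 0.55 m/s)).
It fails at once if a green-lamp pack is rammed against the crate with more than 100 N (contact force between any of green_a, green_b and crate above 100 N).
It fails at once if the red-lamp pack is shifted more than 20 mm (distance of red_center from where it was at the start of the episode above 0.02 m).
It fails at once if a packed power pack is shifted more than 40 mm or tipped more than 20 degrees (distance of any of packed_a_center, packed_b_center, packed_c_center, packed_d_center from where it was at the start of the episode above 0.04 m or angle between any of packed_a_center, packed_b_center, packed_c_center, packed_d_center's own z axis and vertical above 0.35 rad).
It fails at once if the spool, bottle or screwdriver is shifted more than 30 mm (distance of any of spool, flux_bottle, screwdriver from where it was at the start of the episode above 0.03 m).
It also fails if it takes over 67 s, if anything falls off the work surface, if the arm or the gripper's body presses on something with over 40 N, if the wrist force passes 120 N, or if a joint passes its speed limit or range.

ROBOT

A 6-joint arm with a two-finger parallel gripper is mounted at the origin on the work surface. World frame = base frame: x ahead of the robot, y to its left, z up, the work surface at z = 0. Lengths are in m, angles in rad, forces in N, time in s.
With the tool pointing down it reaches from about 0.3 to 0.875 m from the base axis. Payload 6.4 kg.
Tool frame: the origin (TCP) lies at the very end of the fingers, on their centre line; the grasp point (between the pads) lies ctrl.grip_point_offset behind it (ctrl.grip_point_offset is the distance from the TCP to the grasp point, in m); z points along the fingers, x is the direction in which the jaws open and shut, and the axes are right-handed (so a half turn about z gives the same grasp; the last joint's range is limited). The gripper opens to 85 mm and grips with 20 to 120 N. Pads are 22 mm wide; open, the fingers measure 114 mm over their backs; the gripper's body (76 mm by 85 mm) begins 54 mm behind the grasp point. The pads swing forward as they close: fully open they stand 13 mm farther back than shut.
Start: joints at [1.085, 0.181, 1.607, -0, 1.354, -0.206], TCP at [0.159, 0.553, 0.2] pointing down, gripper open.
Joint ranges: [-2.99, 2.99], [-0.89, 2.07], [0.3, 2.58], [-1.14, 4.28], [0, 2.63], [-3.12, 3.12]. Speed limits (rad/s): [2.57, 2.57, 3.01, 3.14, 3.14, 3.14].

INTERFACE

Orientations are given as a unit quaternion [w, x, y, z].
In Python, from bench import get_obs, viewer, workorder, ctrl gives the robot as it stands. The module is installed in compiled form; this text tells all that it offers.
- The arm moves only by the tool move_arm, never from a script. Its argument "increments" is a list of rows, each an object of numbers: "tx", "ty", "tz": the shift along the tool's x, y, z in m; "turn": the turn about the tool's z in degrees. A call has 1 to 20 rows; each row is the pose to reach, as a shift and turn from the pose commanded when the call began, along the tool's axes at that moment; what a row does not reach only later rows make up. A row lasts 1/12 s, in which the tool goes at most 41.7 mm and 7.16 degrees, less where a joint would pass 70% of its speed; a pose out of reach is approached as far as the arm can. A call with a gripper value outside its range is refused whole. "gripper" is the opening, from 0 (shut) to 1 (fully open), set as the call begins (left out, the last holds). The fingers move at their own pace and stop on an object; the grip force is fixed at half the most. Time passes only in rows, so rows that repeat a pose let the fingers close. It gives the time, the measured TCP pose, the force and the opening at its end, in the units of the state.
- get_obs(): the state, without advancing time (a new reading comes with each control period).
- viewer.camera(name): name is "side" or "top"; returns (picture, depth): 384x512x3 uint8, red, green, blue; 384x512 float32, m along the optical axis (not along the pixel's ray), 0 where there is no reading.
- viewer.get_calibration(name): a dict with "intrinsics" (3x3 intrinsics, pixels), "origin" and "attitude" of the camera in the world. Camera axes: x right, y up, looking along -z (the intrinsics and any distortion apply to the point x, -y, -z); pixel columns grow to the right and rows downward; lengths in m; the calibration is good to about 2 mm. A picture is of the moment at which its call begins. get_calibration takes no time and is no camera call.
- workorder.hand_in(): hands the job in, once; it reports no verdict.
The state is a dict: "time_s": time; "q": joint angles; "dq": joint speeds; "joint_efforts": joint torques, N m; "eef_pos": TCP position; "eef_rot": TCP orientation; "wrist_force": force on the tool from outside, world axes, zero at the start; "torque": the same for the moment, N m; "opening": opening from 0.0 (shut) to 1.0 (fully open).
Only numpy, scipy, OpenCV 4.12 (cv2) and the standard library are available. Lean on these libraries where they do the work, as an engineer would, in place of code of your own. Each camera call takes 0.05 s, during which the arm holds its last target.

## Working session

There is one attempt and no reset: what is moved stays moved. The work goes in short steps, Python scripts to look and compute and a tool call to move; the robot and the scene stay as the last step left them, time stands still between calls to the robot, and variables do not carry over. Pictures are saved under pics/ and viewed, and the job is handed in when it is done.

Besides the shell and the picture viewer there is one more tool, called after "Call:" by a JSON object that holds its "op" and its "data", one argument or row to a line. move_arm: Moves the arm, as the interface text tells. Its arguments: {"type":"object","properties":{"increments":{"type":"array"},"gripper":{"type":"number"}},"required":["increments"]}

```bash
mkdir -p pics; cat > h.py <<'E'
import numpy as np, cv2
from bench import get_obs, viewer, workorder, ctrl
def shot(n,f):
    im,d=viewer.camera(n); cv2.imwrite('pics/'+f+'.png',im[:,:,::-1]); np.savez('pics/'+f+'.npz',im=im,d=d); return im,d
def R_of(a):
    a=np.array(a,float)
    if a.shape==(3,3): return a
    from scipy.spatial.transform import Rotation as R
    return R.from_quat([a[1],a[2],a[3],a[0]]).as_matrix()
def pts(n,d):
    c=viewer.get_calibration(n); K=np.array(c['intrinsics']); 
    v,u=np.mgrid[0:d.shape[0],0:d.shape[1]]
    x=(u-K[0,2])/K[0,0]*d; y=(v-K[1,2])/K[1,1]*d
    P=np.stack([x,-y,-d],-1)
    return P@R_of(c['attitude']).T+np.array(c['origin'])
E
python3 - <<'E'
from h import *
print(get_obs(), ctrl.grip_point_offset)
for n in('side','top'):
    im,d=shot(n,n+'0'); print(n,viewer.get_calibration(n)); P=pts(n,d); print(P[200,256],P[350,256])
E
```

```text
{'time_s': 0.0, 'q': array([ 1.08473848e+00,  1.81567923e-01,  1.60797480e+00,  2.22431907e-05,
        1.35382458e+00, -2.06301001e-01]), 'dq': array([ 0.00129423,  0.00010501,  0.00059769, -0.00118091,  0.00041019,
       -0.00159432]), 'joint_efforts': array([-2.51728879e-04, -4.44849193e+01, -3.51336730e+01, -4.29338161e-04,
        9.06161964e-03,  3.23130894e-05]), 'eef_pos': array([0.15846105, 0.55211225, 0.19948515]), 'eef_rot': array([ 3.67490144e-04,  7.98788322e-01,  6.01611527e-01, -8.07718654e-04]), 'wrist_force': array([-0.47026146,  0.47492204,  0.27457502]), 'torque': array([-0.00584638, -0.02539415, -0.01586163]), 'opening': 1.0009781276462175} 0.0187
side {'intrinsics': array([[402.65348568,   0.        , 255.84748022],
       [  0.        , 402.65348568, 191.71049289],
       [  0.        ,   0.        ,   1.        ]]), 'origin': array([ 0.34149093, -0.89695127,  0.6677819 ]), 'attitude': array([ 0.86482087,  0.48453835, -0.05575428, -0.11915916])}
[0.58912143 0.06726105 0.02632537] [ 0.45992448 -0.40973617  0.00070141]
top {'intrinsics': array([[494.45982173,   0.        , 259.67869719],
       [  0.        , 494.45982173, 191.99802178],
       [  0.        ,   0.        ,   1.        ]]), 'origin': array([ 0.46685752, -0.01631934,  1.17176391]), 'attitude': array([ 0.7103838 ,  0.03543034, -0.02487319, -0.70248193])}
[5.47798570e-01 1.02989701e-02 1.51655730e-05] [ 0.19822514  0.00609249 -0.00645524]
```

```bash
ls pics
```

```text
side0.npz
side0.png
top0.npz
top0.png
```

View pics/top0.png

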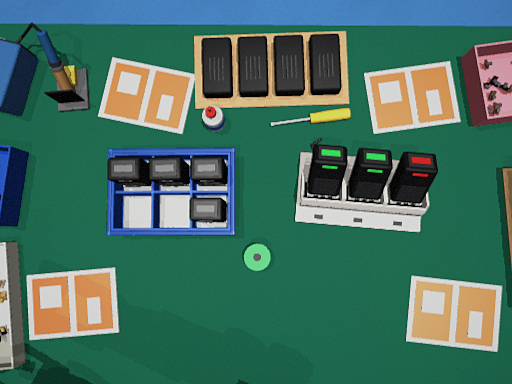

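View pics/side0.png

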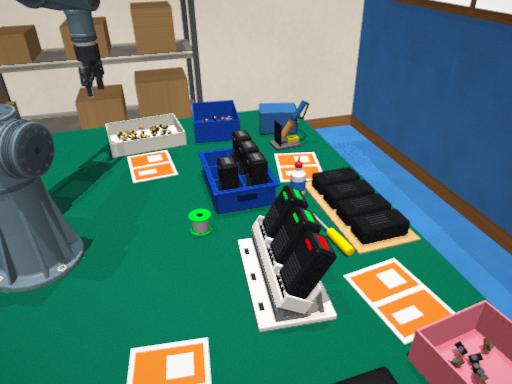

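The tool can only point down. I'll grip the broad faces along the dock's x, so the pads turn the pack upright as it is drawn out. Next I measure.

```bash
python3 - <<'E'
from h import *
z=np.load('pics/top0.npz'); im,d=z['im'],z['d']; P=pts('top',d)
hsv=cv2.cvtColor(im,cv2.COLOR_RGB2HSV)
# crate blue
def rep(name,m,bx):
    mm=np.zeros_like(m); x0,x1,y0,y1=bx; mm[y0:y1,x0:x1]=m[y0:y1,x0:x1]
    return mm&(d>0)
H,S,V=cv2.split(hsv)
blue=rep('c',(H>100)&(H<130)&(S>120)&(V>60),(95,245,140,245))
p=P[blue]; t=p[(p[:,2]>.068)&(p[:,2]<.09)]
r=cv2.minAreaRect((t[:,:2]*1000).astype(np.float32)); print('crate',len(t),np.median(t[:,2]),r)
# cropped dock white
wh=rep('d',(S<60)&(V>140),(290,440,140,240)); p=P[wh]; print('dockwhite z hist',np.histogram(p[:,2],bins=np.arange(0,.15,.01)))
t=p[(p[:,2]<.03)]; print('plate',cv2.minAreaRect((t[:,:2]*1000).astype(np.float32)),np.median(t[:,2]))
bright=(S>150)&(V>130)
for nm,m in(('green',bright&(H>40)&(H<80)),('red',bright&((H<8)|(H>172)))):
    mm=rep('',m,(300,445,140,240)).astype(np.uint8)
    n,l,st,c=cv2.connectedComponentsWithStats(mm)
    for i in range(1,n):
        if st[i,4]>8: print(nm,st[i],c[i].round(1),np.median(P[l==i],0).round(4))
# black near faces
blk=rep('k',(V<70),(300,445,140,215)); p=P[blk]; print('black z',np.histogram(p[:,2],bins=np.arange(0,.2,.02)))
for nm,bx in(('spool',(240,275,240,275)),('bottle',(198,228,100,135)),('scr',(265,355,105,130))):
    q=P[bx[2]:bx[3],bx[0]:bx[1]].reshape(-1,3); q=q[q[:,2]>.012]; print(nm,q.min(0).round(3),q.max(0).round(3))
# packed tops
blkc=(V<150)&(S<90)
q=rep('',blkc,(95,245,140,245)); t=(q&(P[...,2]>.13)).astype(np.uint8)
n,l,st,c=cv2.connectedComponentsWithStats(t)
for i in range(1,n):
    if st[i,4]>50:
        pp=P[l==i]; print('packed',st[i],cv2.minAreaRect((pp[:,:2]*1000).astype(np.float32)),np.median(pp[:,2]))
E
```

```text
crate 2563 0.07442316699745777 ((561.9395141601562, 200.71864318847656), (193.83602905273438, 286.8025207519531), 0.6762118935585022)
dockwhite z hist (array([ 158, 2109,    7,    6,  105,  183,  465,  552,  143,    8,    0,
          0,    1,    1]), array([0.  , 0.01, 0.02, 0.03, 0.04, 0.05, 0.06, 0.07, 0.08, 0.09, 0.1 ,
       0.11, 0.12, 0.13, 0.14]))
plate ((569.202392578125, -243.62109375), (314.8087463378906, 165.2011260986328), 85.58966827392578) 0.013663502449268394
green [321 149  20   8 122] [330.6 152.5] [ 0.6347 -0.1459  0.1677]
green [366 153  20   8 121] [375.5 156.2] [ 0.6286 -0.2355  0.1679]
green [322 165  15   4  44] [329.2 166.7] [ 0.6061 -0.1426  0.1651]
green [367 169  16   4  44] [374.3 170.5] [ 0.5991 -0.2347  0.1657]
red [411 157  20   7 119] [420.5 160.1] [ 0.6215 -0.3276  0.1679]
red [413 173  15   4  43] [419.8 174.4] [ 0.5927 -0.3268  0.1665]
black z (array([  36,   12,   72,  328,  639,  703,  744, 1024, 1561]), array([0.  , 0.02, 0.04, 0.06, 0.08, 0.1 , 0.12, 0.14, 0.16, 0.18]))
spool [ 0.389 -0.022  0.042] [0.467 0.035 1.172]
bottle [ 0.467 -0.016  0.012] [0.758 0.134 1.172]
scr [ 0.467 -0.207  0.012] [ 0.771 -0.016  1.172]
packed [108 157  34  24 708] ((601.4541015625, 286.373291015625), (47.554412841796875, 67.80516815185547), 2.2313828468322754) 0.14482799755805287
packed [148 157  35  24 649] ((603.0591430664062, 200.994873046875), (48.59783172607422, 71.01556396484375), 2.3690690994262695) 0.14439934821867006
packed [190 157  34  24 633] ((604.2918701171875, 112.50260925292969), (48.50825500488281, 69.16849517822266), 1.6101915836334229) 0.14473499206778295
packed [189 197  34  24 668] ((519.22412109375, 112.79927062988281), (48.21992874145508, 69.62109375), 0.5986067056655884) 0.14440235666081103
```

```bash
python3 - <<'E'
import cv2
im=cv2.imread('pics/top0.png')[130:250,90:450]; cv2.imwrite('pics/top0z.png',cv2.resize(im,None,fx=2.2,fy=2.2,interpolation=cv2.INTER_CUBIC))
E
```

```text
(no output)
```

View pics/top0z.png

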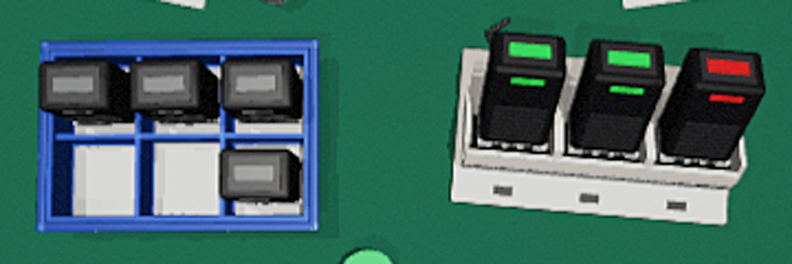

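```bash
python3 - <<'E'
from h import *
z=np.load('pics/top0.npz'); im,d=z['im'],z['d']; P=pts('top',d)
V=im.max(2)
ps=np.radians(-4.15); ex=np.array([np.cos(ps),np.sin(ps),0]); ey=np.array([-np.sin(ps),np.cos(ps),0]); o=np.array([.6286,-.2355,0])
for nm,off in(('a',.0905),('b',0.),('red',-.0915)):
    Q=P[140:215,295:445].reshape(-1,3); Q=Q[(Q[:,2]<.3)&(Q[:,2]>.05)]-o
    q=np.stack([Q@ex,Q@ey-off,Q[:,2]],1); q=q[np.abs(q[:,1])<.045]
    t=q[(q[:,2]>.1)]
    print(nm,'ymin/max',np.percentile(t[:,1],[1,5,95,99]).round(4),'zmax',np.percentile(t[:,2],[99,99.8]).round(4),'xmax',np.percentile(t[:,0],[99,99.8]).round(4))
    s=t[(np.abs(t[:,1])<.025)]
    # near face: points with z .10-.155 x vs z
    f=s[(s[:,2]>.1)&(s[:,2]<.16)&(s[:,0]<-.02)]
    A=np.c_[f[:,2],f[:,1],np.ones(len(f))]; k=np.linalg.lstsq(A,f[:,0],rcond=None)[0]
    for _ in range(5):
        r=f[:,0]-A@k; g=np.abs(r)<.003; k=np.linalg.lstsq(A[g],f[g,0],rcond=None)[0]
    print(' nearface dx/dz',k, 'tilt',np.degrees(np.arctan(k[0])),'x at z=.15',k[0]*.15+k[2],g.sum(),len(f))
    for xx in np.arange(-.05,.035,.005):
        w=s[np.abs(s[:,0]-xx)<.0025]
        if len(w): print('  ',xx.round(3),len(w),np.median(w[:,2]).round(4),end=';')
    print()
E
```

```text
a ymin/max [-0.0322 -0.0293  0.0344  0.0358] zmax [0.178  0.1788] xmax [0.0184 0.0196]
 nearface dx/dz [ 0.58896816  0.00495277 -0.1256956 ] tilt 30.496730881241145 x at z=.15 -0.037350376707087934 461 474
   -0.05 67 0.1286;   -0.045 70 0.1368;   -0.04 72 0.1455;   -0.035 68 0.1545;   -0.03 75 0.1627;   -0.025 75 0.1716;   -0.02 61 0.1751;   -0.015 58 0.1751;   -0.01 52 0.173;   -0.005 52 0.1706;   -0.0 53 0.1677;   0.005 53 0.1651;   0.01 49 0.1617;   0.015 53 0.1586;   0.02 19 0.1543;
b ymin/max [-0.0335 -0.0299  0.034   0.0345] zmax [0.1779 0.179 ] xmax [0.0184 0.0197]
 nearface dx/dz [ 0.58283908  0.00232336 -0.12506875] tilt 30.23530353195217 x at z=.15 -0.037642887740858846 455 476
   -0.05 64 0.1292;   -0.045 73 0.1361;   -0.04 68 0.1462;   -0.035 72 0.1541;   -0.03 78 0.1636;   -0.025 65 0.1721;   -0.02 66 0.1758;   -0.015 60 0.1751;   -0.01 54 0.173;   -0.005 55 0.1702;   -0.0 54 0.1679;   0.005 51 0.1651;   0.01 54 0.1616;   0.015 45 0.1586;   0.02 21 0.1539;
red ymin/max [-0.0333 -0.0296  0.0338  0.0346] zmax [0.1776 0.1794] xmax [0.018  0.0191]
 nearface dx/dz [ 0.58351783 -0.00091431 -0.12555605] tilt 30.264323734257353 x at z=.15 -0.038028374033771434 468 478
   -0.05 68 0.1296;   -0.045 72 0.1384;   -0.04 70 0.1472;   -0.035 74 0.1555;   -0.03 75 0.1647;   -0.025 72 0.1722;   -0.02 63 0.1757;   -0.015 55 0.1749;   -0.01 58 0.1733;   -0.005 53 0.1702;   -0.0 57 0.1675;   0.005 51 0.1646;   0.01 52 0.161;   0.015 51 0.1582;   0.02 15 0.1538;
```

Top view: the green lamps are at (331,153) and (376,156), and the red one is at (421,160). The free cells are the near-left (~(135,212)) and near-middle (~(170,212)) cells. Pack tilt comes out at 30°, and the packed tops are at z = 0.1445, as expected. I'll take the left green pack first.

```bash
cat >> h.py <<'E'
from scipy.spatial.transform import Rotation as _R
def go(x,y,z,yawdeg):
    s=get_obs(); p=s['eef_pos']; M=R_of(s['eef_rot'])
    v=M.T@(np.array([x,y,z])-p); yaw=np.degrees(np.arctan2(M[1,0],M[0,0])); t=-(yawdeg-yaw); t=(t+180)%360-180
    if t>90:t-=180
    if t<-90:t+=180
    print('tx %.4f ty %.4f tz %.4f turn %.2f'%(*v,t),'now',p.round(4),'yaw %.2f'%yaw,'F',s['wrist_force'].round(2),'open %.3f'%s['opening'],'t',s['time_s'],'zaxis',M[:,2].round(4))
E
python3 -c "
from h import *
go(.6193,-.1431,.26,-4.2)"
```

```text
tx -0.5411 ty 0.6349 tz -0.0598 turn 78.17 now [0.1585 0.5522 0.1996] yaw 73.97 F [ 0.2   0.23 -0.34] open 0.993 t 0.1 zaxis [-7.0e-04 -1.4e-03 -1.0e+00]
```

Call:
{"op": "move_arm", "data": {
  "increments": [
    {"tx": -0.02, "ty": 0.03, "tz": -0.03, "turn": 4},
    {"tx": -0.04, "ty": 0.05, "tz": -0.06, "turn": 8},
    {"tx": -0.541, "ty": 0.635, "tz": -0.06, "turn": 78.2},
    {"tx": -0.541, "ty": 0.635, "tz": -0.06, "turn": 78.2},
    {"tx": -0.541, "ty": 0.635, "tz": -0.06, "turn": 78.2},
    {"tx": -0.541, "ty": 0.635, "tz": -0.06, "turn": 78.2},
    {"tx": -0.541, "ty": 0.635, "tz": -0.06, "turn": 78.2},
    {"tx": -0.541, "ty": 0.635, "tz": -0.06, "turn": 78.2},
    {"tx": -0.541, "ty": 0.635, "tz": -0.06, "turn": 78.2},
    {"tx": -0.541, "ty": 0.635, "tz": -0.06, "turn": 78.2},
    {"tx": -0.541, "ty": 0.635, "tz": -0.06, "turn": 78.2},
    {"tx": -0.541, "ty": 0.635, "tz": -0.06, "turn": 78.2},
    {"tx": -0.541, "ty": 0.635, "tz": -0.06, "turn": 78.2},
    {"tx": -0.541, "ty": 0.635, "tz": -0.06, "turn": 78.2},
    {"tx": -0.541, "ty": 0.635, "tz": -0.06, "turn": 78.2},
    {"tx": -0.541, "ty": 0.635, "tz": -0.06, "turn": 78.2},
    {"tx": -0.541, "ty": 0.635, "tz": -0.06, "turn": 78.2},
    {"tx": -0.541, "ty": 0.635, "tz": -0.06, "turn": 78.2},
    {"tx": -0.541, "ty": 0.635, "tz": -0.06, "turn": 78.2},
    {"tx": -0.541, "ty": 0.635, "tz": -0.06, "turn": 78.2}
  ],
  "gripper": 1.0
}}

```text
time_s: 1.77
eef_pos: [0.6073, -0.125, 0.2597]
eef_rot: [-0.0, 0.999, -0.037, -0.0]
wrist_force: [-0.0, 0.5, 0.2]
opening: 0.997
```

```bash
python3 -c "
from h import *
go(.6193,-.1431,.26,-4.2)"
```

```text
tx 0.0133 ty 0.0172 tz -0.0004 turn -0.05 now [ 0.6073 -0.125   0.2597] yaw -4.25 F [-0.05  0.54  0.17] open 0.997 t 1.7667 zaxis [-8.e-04  4.e-04 -1.e+00]
```

Call:
{"op": "move_arm", "data": {
  "increments": [
    {"tx": 0.013, "ty": 0.017, "tz": 0},
    {"tx": 0.013, "ty": 0.017, "tz": 0.02},
    {"tx": 0.013, "ty": 0.017, "tz": 0.02},
    {"tx": 0.013, "ty": 0.017, "tz": 0.02}
  ]
}}

```text
validation failed for argument at $.in...
```

```bash
python3 -c "
from h import *
go(.6193,-.1431,.117,-4.2)
shot('top','top1');shot('side','side1')
im=cv2.imread('pics/side1.png')[100:340,180:420]; cv2.imwrite('pics/side1z.png',cv2.resize(im,None,fx=2.4,fy=2.4))
im=cv2.imread('pics/top1.png')[90:250,270:450]; cv2.imwrite('pics/top1z.png',cv2.resize(im,None,fx=3,fy=3))
"
```

```text
tx 0.0135 ty 0.0172 tz 0.1426 turn -0.05 now [ 0.6073 -0.125   0.2597] yaw -4.25 F [-0.05  0.54  0.17] open 0.997 t 1.7667 zaxis [-8.e-04  4.e-04 -1.e+00]
```

View pics/side1z.png

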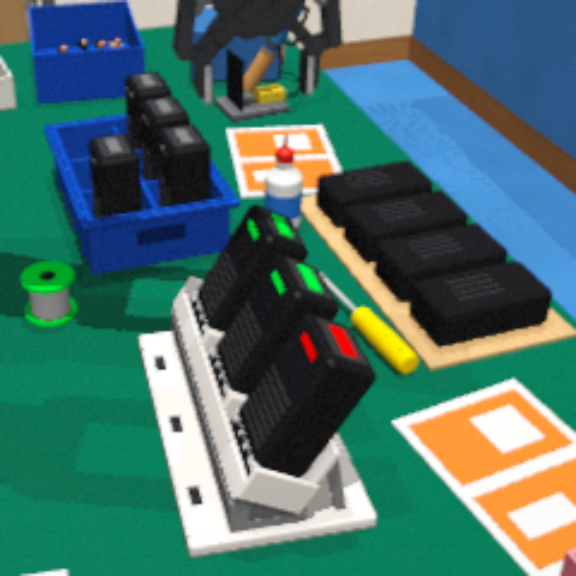

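View pics/top1z.png

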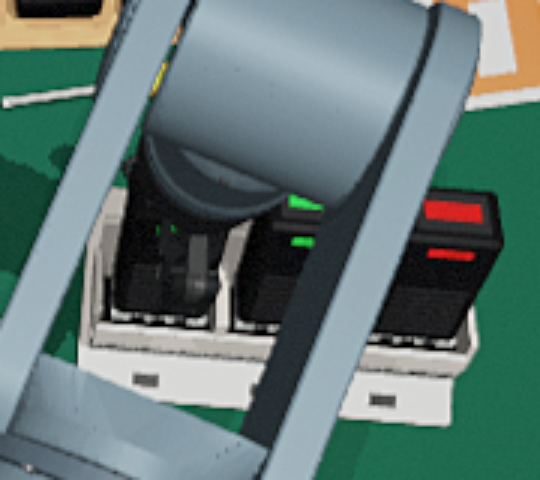

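The side view shows both fingers above the left pack, at zoom (205,80) and (330,80), with nothing touching. Every row must carry all four fields, so I'll move to just above the pack and use side depth to find where the finger tips really are.

Call:
{"op": "move_arm", "data": {
  "increments": [
    {"tx": 0.013, "ty": 0.017, "tz": 0.0, "turn": 0},
    {"tx": 0.013, "ty": 0.017, "tz": 0.03, "turn": 0},
    {"tx": 0.013, "ty": 0.017, "tz": 0.04, "turn": 0},
    {"tx": 0.013, "ty": 0.017, "tz": 0.04, "turn": 0}
  ]
}}

```text
time_s: 2.2
eef_pos: [0.6157, -0.1395, 0.2158]
eef_rot: [-0.002, 0.999, -0.037, -0.004]
wrist_force: [-0.3, -0.5, -0.3]
opening: 1.0
```

```bash
python3 -c "
from h import *
go(.6193,-.1431,.117,-4.2)
im,d=shot('side','side2'); P=pts('side',d)
s=get_obs(); 
ps=np.radians(-4.2); ex=np.array([np.cos(ps),np.sin(ps)]); ey=np.array([-np.sin(ps),np.cos(ps)])
q=P[...,:2]-s['eef_pos'][:2]; a=q@ex; b=q@ey
m=(d>0)&(np.abs(a)<.09)&(np.abs(b)<.03)&(P[...,2]>.185)&(P[...,2]<.36)
for z0 in np.arange(.19,.36,.01):
    k=m&(np.abs(P[...,2]-z0)<.005)
    for sg in(-1,1):
        kk=k&(a*sg>0)
        if kk.sum(): print(z0.round(3),sg,kk.sum(),a[kk].min().round(4),a[kk].max().round(4),'b',b[kk].min().round(4),b[kk].max().round(4))
im=cv2.imread('pics/side2.png')[60:280,180:400]; cv2.imwrite('pics/side2z.png',cv2.resize(im,None,fx=2.6,fy=2.6))
"
```

```text
tx 0.0046 ty 0.0036 tz 0.0987 turn -0.03 now [ 0.6157 -0.1395  0.2158] yaw -4.23 F [-0.31 -0.5  -0.28] open 1.000 t 2.2 zaxis [-0.0078  0.0036 -1.    ]
0.26 -1 4 -0.0508 -0.0463 b -0.0113 -0.0012
0.26 1 11 0.0403 0.0474 b -0.0104 0.0078
0.27 -1 24 -0.0581 -0.0457 b -0.0123 0.0067
0.27 1 32 0.0403 0.0529 b -0.0131 0.0089
0.28 -1 35 -0.0586 -0.0458 b -0.0131 0.008
0.28 1 41 0.0404 0.0549 b -0.0146 0.0114
0.29 -1 30 -0.0584 -0.0461 b -0.0122 0.0083
0.29 1 30 0.0402 0.0544 b -0.0122 0.0035
0.3 -1 30 -0.0647 -0.0455 b -0.015 -0.0052
0.3 1 37 0.0406 0.0624 b -0.0137 0.0115
0.31 -1 95 -0.0755 -0.0375 b -0.0157 0.0114
0.31 1 83 0.035 0.0719 b -0.0145 0.0136
0.32 -1 116 -0.0754 -0.0003 b -0.0198 0.0122
0.32 1 76 0.0019 0.0708 b -0.0185 0.014
0.33 -1 145 -0.0735 -0.0007 b -0.0197 0.0157
0.33 1 105 0.001 0.0699 b -0.0199 0.0104
0.34 -1 110 -0.0724 -0.0005 b -0.0217 0.0128
0.34 1 99 0.001 0.0695 b -0.0215 -0.0005
0.35 -1 160 -0.0709 -0.0014 b -0.0216 0.0077
0.35 1 142 0.0007 0.0677 b -0.0224 -0.0007
```

View pics/side2z.png

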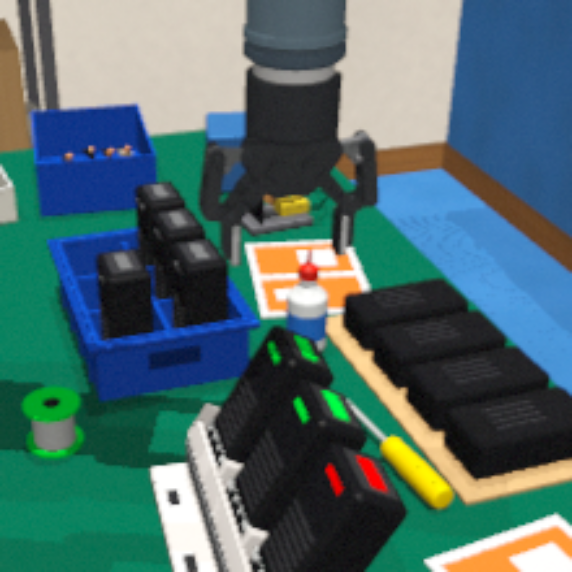

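```bash
cat > tip.py <<'E'
from h import *
import sys
go(.6193,-.1431,.117,-4.2)
im,d=shot('side',sys.argv[1]); P=pts('side',d)
s=get_obs(); print(s['eef_pos'])
ps=np.radians(-4.2); ex=np.array([np.cos(ps),np.sin(ps)]); ey=np.array([-np.sin(ps),np.cos(ps)])
q=P[...,:2]-s['eef_pos'][:2]; a=q@ex; b=q@ey
m=(d>0)&(np.abs(a)<.09)&(np.abs(b)<.03)&(P[...,2]>.185)&(P[...,2]<.36)
for z0 in np.arange(.19,.32,.01):
    k=m&(np.abs(P[...,2]-z0)<.005)
    for sg in(-1,1):
        kk=k&(a*sg>0)
        if kk.sum(): print(z0.round(3),sg,kk.sum(),a[kk].min().round(4),a[kk].max().round(4),'b',b[kk].min().round(4),b[kk].max().round(4))
E
python3 tip.py side3
```

```text
tx 0.0033 ty 0.0034 tz 0.1010 turn -0.00 now [ 0.6167 -0.1397  0.218 ] yaw -4.20 F [ 0.33 -0.49 -0.21] open 0.997 t 2.25 zaxis [-0.0048  0.0023 -1.    ]
[ 0.61775572 -0.140028    0.21985524]
0.26 -1 1 -0.0519 -0.0519 b -0.001 -0.001
0.26 1 4 0.0398 0.041 b -0.004 0.0081
0.27 -1 24 -0.0585 -0.045 b -0.0122 -0.0008
0.27 1 32 0.0398 0.0532 b -0.0115 0.0126
0.28 -1 36 -0.0581 -0.0446 b -0.0131 0.0045
0.28 1 32 0.0401 0.0534 b -0.0126 0.0063
0.29 -1 34 -0.0591 -0.0445 b -0.0122 0.0037
0.29 1 35 0.0402 0.0533 b -0.0123 0.0101
0.3 -1 26 -0.0615 -0.045 b -0.0135 -0.0015
0.3 1 33 0.0406 0.0563 b -0.0127 0.0104
0.31 -1 76 -0.0758 -0.0416 b -0.0147 0.0107
0.31 1 65 0.036 0.0715 b -0.0145 0.0069
```

```bash
python3 - <<'E'
from h import *
z=np.load('pics/side3.npz'); im,d=z['im'],z['d']; P=pts('side',d)
hsv=cv2.cvtColor(im,cv2.COLOR_RGB2HSV); H,S,V=cv2.split(hsv)
b=(S>150)&(V>130)
for nm,m in(('g',b&(H>40)&(H<80)),('r',b&((H<8)|(H>172)))):
    mm=np.zeros_like(H); mm[170:300,250:360]=m[170:300,250:360]
    n,l,st,c=cv2.connectedComponentsWithStats(mm)
    for i in range(1,n):
        if st[i,4]>8: print(nm,c[i].round(1),np.median(P[l==i],0).round(4))
m=(P[...,2]>.12)&(P[...,2]<.16)&(P[...,1]>.05)&(P[...,1]<.33)&(P[...,0]>.45)&(P[...,0]<.65)
print(np.histogram(P[m][:,2],bins=np.arange(.12,.161,.005)))
print('bench',[P[r,c].round(4) for r,c in((350,180),(250,120),(300,60))])
# project TCP
c=viewer.get_calibration('side'); K=c['intrinsics']; s=get_obs()
for dz in (0,.013,.04):
    v=R_of(c['attitude']).T@(s['eef_pos']+[0,0,dz]-c['origin']); print(K[0,2]+K[0,0]*v[0]/-v[2],K[1,2]-K[1,1]*v[1]/-v[2])
print(s['eef_pos'],s['time_s'])
im=cv2.imread('pics/side3.png')[120:200,230:350]; cv2.imwrite('pics/side3z.png',cv2.resize(im,None,fx=6,fy=6,interpolation=cv2.INTER_NEAREST))
E
```

```text
g [297.2 193.7] [ 0.6347 -0.1461  0.1674]
g [284.9 195. ] [ 0.6044 -0.1452  0.1678]
g [308.7 215.6] [ 0.6277 -0.2368  0.1668]
g [295.3 217. ] [ 0.5973 -0.2346  0.1678]
r [322.5 241.8] [ 0.6201 -0.3277  0.1672]
r [308. 244.] [ 0.5905 -0.3268  0.1675]
(array([ 71,  82,  99, 133, 329, 379,   0,   0]), array([0.12 , 0.125, 0.13 , 0.135, 0.14 , 0.145, 0.15 , 0.155, 0.16 ]))
bench [array([ 3.183e-01, -3.690e-01,  1.000e-04]), array([ 0.2005, -0.0248,  0.0021]), array([ 7.350e-02, -1.643e-01,  1.000e-04])]
290.2170927289849 173.863251464829
290.3648298026165 168.83705639032516
290.67884374640687 158.15391979632685
[ 0.61775572 -0.140028    0.21985524] 2.3
```

View pics/side3z.png

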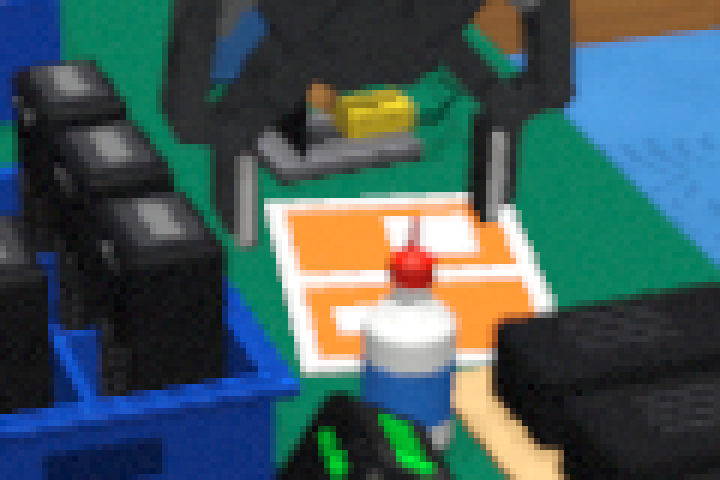

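```bash
python3 tip.py side4 | head -8; python3 -c "
from h import *
im,d=shot('top','top4'); P=pts('top',d); s=get_obs(); p=s['eef_pos']
m=(abs(P[...,0]-p[0])<.1)&(abs(P[...,1]-p[1])<.06)&(P[...,2]>.2)
print(m.sum(), np.histogram(P[m][:,2],bins=np.arange(.2,.6,.02)))
print(s['eef_pos'],s['q'])
"
```

```text
tx 0.0020 ty 0.0030 tz 0.1028 turn 0.01 now [ 0.6178 -0.14    0.2199] yaw -4.19 F [ 0.16 -1.12 -0.3 ] open 1.001 t 2.3 zaxis [-1.9e-03  9.0e-04 -1.0e+00]
[ 0.61848468 -0.14029726  0.22109114]
0.26 1 1 0.0408 0.0408 b -0.002 -0.002
0.27 -1 17 -0.0558 -0.0454 b -0.011 -0.0048
0.27 1 27 0.0401 0.0528 b -0.0119 0.0111
0.28 -1 35 -0.0584 -0.0452 b -0.0128 0.0047
0.28 1 34 0.0397 0.0544 b -0.0119 0.0106
0.29 -1 32 -0.0583 -0.046 b -0.0139 0.0058
9553 (array([  0,   0,   0,   8,   2,  39, 145,  78, 238,  95, 107,  53, 142,
       190, 132,  38, 198, 120, 395]), array([0.2 , 0.22, 0.24, 0.26, 0.28, 0.3 , 0.32, 0.34, 0.36, 0.38, 0.4 ,
       0.42, 0.44, 0.46, 0.48, 0.5 , 0.52, 0.54, 0.56, 0.58]))
[ 0.61887905 -0.14050288  0.22171349] [-4.09986181e-01  2.94073808e-01  1.42641943e+00  7.00551130e-05
  1.41942483e+00 -3.36926424e-01]
```

The side view puts the open finger tips (pixels (270,160) and (311,156)) about 42 mm above the reported TCP. I expected about 13 mm. I'll shut the gripper in the air to check the shut tip against the TCP before I trust either number.

Call:
{"op": "move_arm", "data": {
  "increments": [
    {"tx": 0, "ty": 0, "tz": 0, "turn": 0},
    {"tx": 0, "ty": 0, "tz": 0, "turn": 0},
    {"tx": 0, "ty": 0, "tz": 0, "turn": 0},
    {"tx": 0, "ty": 0, "tz": 0, "turn": 0},
    {"tx": 0, "ty": 0, "tz": 0, "turn": 0},
    {"tx": 0, "ty": 0, "tz": 0, "turn": 0}
  ],
  "gripper": 0.0
}}

```text
time_s: 2.9
eef_pos: [0.6184, -0.141, 0.2203]
eef_rot: [0.0, 0.999, -0.037, 0.0]
wrist_force: [-0.2, 0.0, 0.5]
opening: 0.149
```

```bash
python3 tip.py side5; python3 -c "
import cv2
im=cv2.imread('pics/side5.png')[100:210,230:350]; cv2.imwrite('pics/side5z.png',cv2.resize(im,None,fx=5,fy=5,interpolation=cv2.INTER_NEAREST))"
```

```text
tx 0.0010 ty 0.0021 tz 0.1033 turn -0.03 now [ 0.6184 -0.141   0.2203] yaw -4.23 F [-0.18  0.    0.49] open 0.149 t 2.9 zaxis [ 0. -0. -1.]
[ 0.61845957 -0.14098473  0.22034234]
0.25 -1 4 -0.0143 -0.0072 b -0.0102 0.0003
0.25 1 8 0.0047 0.011 b -0.0104 0.011
0.26 -1 28 -0.0208 -0.0074 b -0.0135 0.0031
0.26 1 28 0.0044 0.0183 b -0.0124 0.0122
0.27 -1 31 -0.0212 -0.0075 b -0.0127 0.0043
0.27 1 34 0.0044 0.0188 b -0.0128 0.0148
0.28 -1 34 -0.0208 -0.0081 b -0.0121 0.0037
0.28 1 32 0.0043 0.0183 b -0.0137 0.0066
0.29 -1 26 -0.0251 -0.0085 b -0.0134 0.0009
0.29 1 34 0.0039 0.0216 b -0.0134 0.0056
0.3 -1 62 -0.0396 -0.0112 b -0.0144 0.011
0.3 1 70 0.0065 0.0408 b -0.0151 0.0086
0.31 -1 65 -0.0467 -0.0091 b -0.015 0.0125
0.31 1 90 0.0064 0.0446 b -0.0146 0.0149
```

View pics/side5z.png

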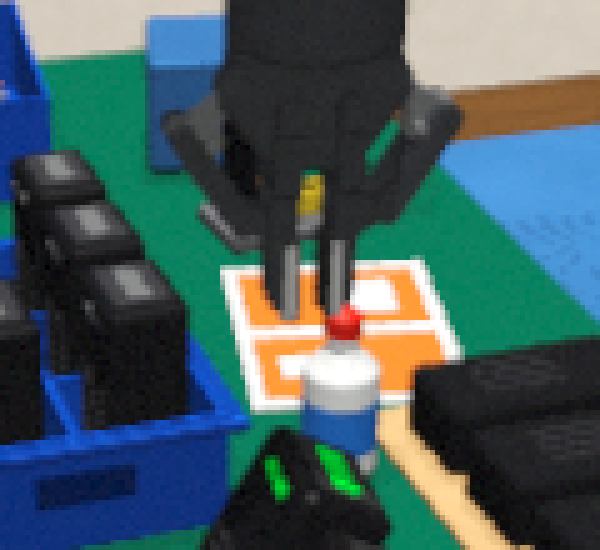

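With the gripper nearly shut, the tips are at z ≈ 0.250 against a reported TCP of 0.220. The 13 mm swing matches the text, but the real fingers end about 28 mm higher than reported. Both cameras agree on the packs, so I trust the vision: open tip = TCP + 42 mm. Target TCP z is 0.088, which puts the tips at 0.130.

```bash
python3 -c "
from h import *
go(.6228,-.1433,.12,-4.2)"
```

```text
tx 0.0045 ty 0.0020 tz 0.1003 turn -0.04 now [ 0.6185 -0.141   0.2203] yaw -4.24 F [-0.6  -0.1  -0.06] open 0.059 t 2.95 zaxis [ 0. -0. -1.]
```

Call:
{"op": "move_arm", "data": {
  "increments": [
    {"tx": 0.0045, "ty": 0.002, "tz": 0, "turn": 0},
    {"tx": 0.0045, "ty": 0.002, "tz": 0, "turn": 0},
    {"tx": 0.0045, "ty": 0.002, "tz": 0, "turn": 0},
    {"tx": 0.0045, "ty": 0.002, "tz": 0, "turn": 0},
    {"tx": 0.0045, "ty": 0.002, "tz": 0.02, "turn": 0},
    {"tx": 0.0045, "ty": 0.002, "tz": 0.04, "turn": 0},
    {"tx": 0.0045, "ty": 0.002, "tz": 0.06, "turn": 0},
    {"tx": 0.0045, "ty": 0.002, "tz": 0.08, "turn": 0},
    {"tx": 0.0045, "ty": 0.002, "tz": 0.09, "turn": 0},
    {"tx": 0.0045, "ty": 0.002, "tz": 0.1, "turn": 0},
    {"tx": 0.0045, "ty": 0.002, "tz": 0.1, "turn": 0},
    {"tx": 0.0045, "ty": 0.002, "tz": 0.1, "turn": 0}
  ],
  "gripper": 1.0
}}

```text
time_s: 3.95
eef_pos: [0.6229, -0.1434, 0.1205]
eef_rot: [0.0, 0.999, -0.037, -0.0]
wrist_force: [-0.3, 0.4, -0.1]
opening: 0.994
```

```bash
python3 -c "
from h import *
go(.6228,-.1433,.088,-4.2)
shot('side','side6')
im=cv2.imread('pics/side6.png')[100:260,220:380]; cv2.imwrite('pics/side6z.png',cv2.resize(im,None,fx=3.7,fy=3.7,interpolation=cv2.INTER_CUBIC))"
```

```text
tx -0.0001 ty -0.0000 tz 0.0325 turn -0.03 now [ 0.6229 -0.1434  0.1205] yaw -4.23 F [-0.34  0.39 -0.14] open 0.994 t 3.95 zaxis [-1.e-04 -0.e+00 -1.e+00]
```

View pics/side6z.png

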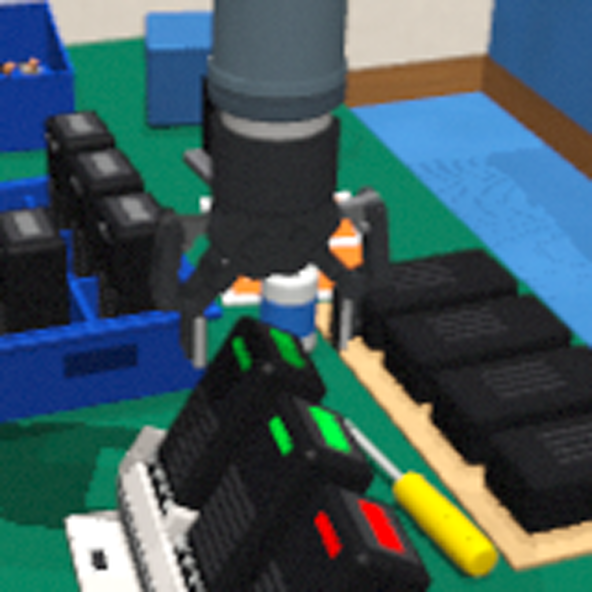

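The fingers straddle the pack, with the left tip at zoom (198,360) and the right at (345,345). Tip height fits the 42 mm offset. I'll go down the remaining 32 mm slowly.

Call:
{"op": "move_arm", "data": {
  "increments": [
    {"tx": 0, "ty": 0, "tz": 0.008, "turn": 0},
    {"tx": 0, "ty": 0, "tz": 0.016, "turn": 0},
    {"tx": 0, "ty": 0, "tz": 0.024, "turn": 0},
    {"tx": 0, "ty": 0, "tz": 0.032, "turn": 0},
    {"tx": 0, "ty": 0, "tz": 0.032, "turn": 0}
  ]
}}

```text
time_s: 4.42
eef_pos: [0.6213, -0.1426, 0.0856]
eef_rot: [-0.001, 0.999, -0.037, -0.002]
wrist_force: [-0.3, -0.6, -0.7]
opening: 1.003
```

```bash
python3 -c "
from h import *
go(.6228,-.1433,.088,-4.2)
shot('side','side7')
im=cv2.imread('pics/side7.png')[100:260,220:380]; cv2.imwrite('pics/side7z.png',cv2.resize(im,None,fx=3.7,fy=3.7,interpolation=cv2.INTER_CUBIC))"
```

```text
tx 0.0016 ty 0.0005 tz -0.0024 turn -0.03 now [ 0.6213 -0.1426  0.0856] yaw -4.23 F [-0.31 -0.58 -0.67] open 1.003 t 4.4167 zaxis [-0.0036  0.0015 -1.    ]
```

View pics/side7z.png

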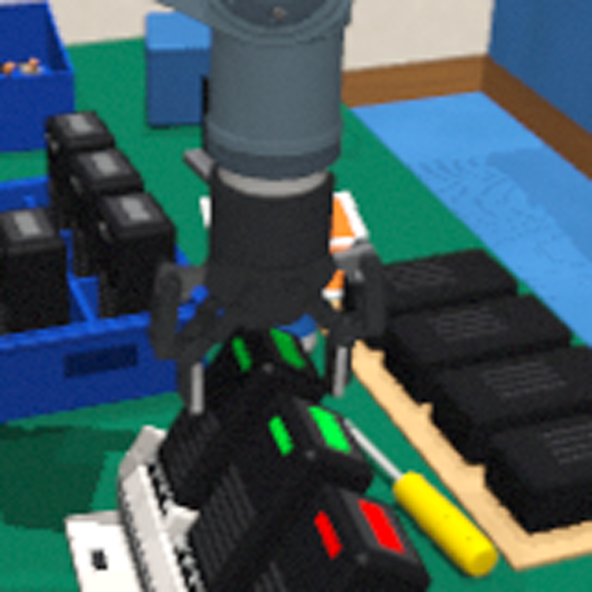

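Call:
{"op": "move_arm", "data": {
  "increments": [
    {"tx": 0, "ty": 0, "tz": 0, "turn": 0},
    {"tx": 0, "ty": 0, "tz": 0, "turn": 0},
    {"tx": 0, "ty": 0, "tz": 0, "turn": 0},
    {"tx": 0, "ty": 0, "tz": 0, "turn": 0}
  ],
  "gripper": 0.4
}}

```text
time_s: 4.8
eef_pos: [0.6201, -0.143, 0.09]
eef_rot: [-0.0, 0.999, -0.037, -0.003]
wrist_force: [-10.1, 1.6, 15.4]
opening: 0.806
```

```bash
python3 -c "
from h import *
go(.6228,-.1433,.088,-4.2)
shot('side','side8')
im=cv2.imread('pics/side8.png')[100:260,220:380]; cv2.imwrite('pics/side8z.png',cv2.resize(im,None,fx=3.7,fy=3.7,interpolation=cv2.INTER_CUBIC))"
```

```text
tx 0.0027 ty 0.0001 tz 0.0020 turn -0.01 now [ 0.6201 -0.143   0.09  ] yaw -4.21 F [-10.14   1.64  15.41] open 0.806 t 4.8 zaxis [-6.5e-03  6.0e-04 -1.0e+00]
```

View pics/side8z.png

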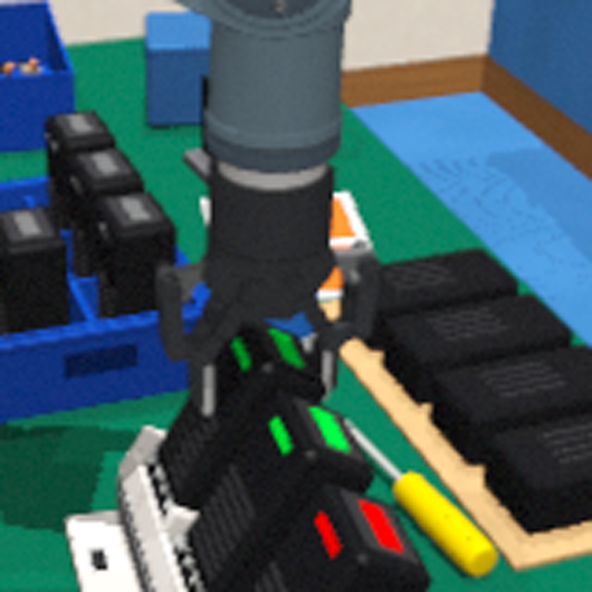

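The fingers stall at 0.806, about 68 mm, which is the wedge span I worked out. The wrist reads −10/+15 N. I'll draw along the pack's axis first, then go up.

Call:
{"op": "move_arm", "data": {
  "increments": [
    {"tx": 0.002, "ty": 0, "tz": -0.004, "turn": 0},
    {"tx": 0.004, "ty": 0, "tz": -0.007, "turn": 0},
    {"tx": 0.006, "ty": 0, "tz": -0.011, "turn": 0},
    {"tx": 0.008, "ty": 0, "tz": -0.014, "turn": 0},
    {"tx": 0.01, "ty": 0, "tz": -0.018, "turn": 0}
  ]
}}

```text
time_s: 5.27
eef_pos: [0.6269, -0.1426, 0.1028]
eef_rot: [-0.002, 0.999, -0.037, -0.007]
wrist_force: [-10.3, 0.4, -4.9]
opening: 0.796
```

```bash
python3 -c "
from h import *
go(.6228,-.1433,.088,-4.2)
shot('side','side9')
im=cv2.imread('pics/side9.png')[100:260,220:380]; cv2.imwrite('pics/side9z.png',cv2.resize(im,None,fx=3.7,fy=3.7,interpolation=cv2.INTER_CUBIC))"
```

```text
tx -0.0038 ty 0.0011 tz 0.0149 turn -0.01 now [ 0.6269 -0.1426  0.1028] yaw -4.21 F [-10.34   0.43  -4.88] open 0.796 t 5.2667 zaxis [-0.0139  0.0036 -0.9999]
```

View pics/side9z.png

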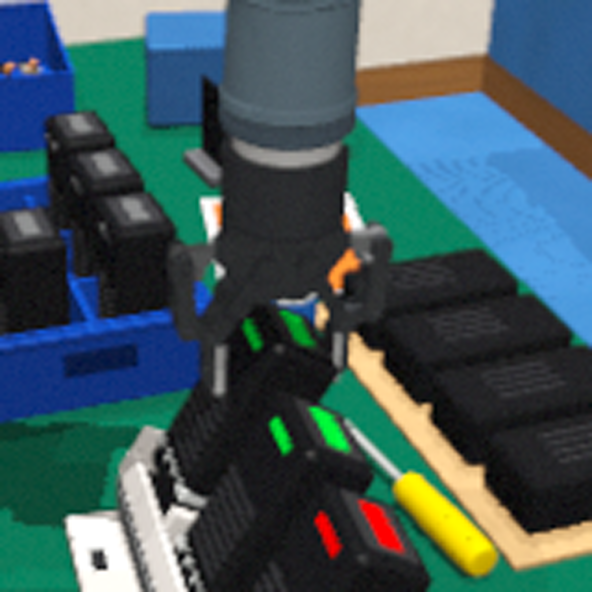

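The pack comes up with the grip, and the lamp has moved up to zoom (300,328). I'll continue along the axis for a bit, then straight up.

Call:
{"op": "move_arm", "data": {
  "increments": [
    {"tx": 0.003, "ty": 0, "tz": -0.005, "turn": 0},
    {"tx": 0.005, "ty": 0, "tz": -0.01, "turn": 0},
    {"tx": 0.006, "ty": 0, "tz": -0.015, "turn": 0},
    {"tx": 0.006, "ty": 0, "tz": -0.02, "turn": 0},
    {"tx": 0.006, "ty": 0, "tz": -0.025, "turn": 0},
    {"tx": 0.006, "ty": 0, "tz": -0.03, "turn": 0}
  ]
}}

```text
time_s: 5.82
eef_pos: [0.6331, -0.1432, 0.133]
eef_rot: [-0.001, 0.999, -0.037, -0.007]
wrist_force: [-6.9, 0.7, -3.6]
opening: 0.743
```

```bash
python3 -c "
from h import *
go(.6228,-.1433,.088,-4.2)
shot('side','side10')
im=cv2.imread('pics/side10.png')[100:260,220:380]; cv2.imwrite('pics/side10z.png',cv2.resize(im,None,fx=3.7,fy=3.7,interpolation=cv2.INTER_CUBIC))"
```

```text
tx -0.0096 ty 0.0010 tz 0.0452 turn -0.02 now [ 0.6331 -0.1432  0.133 ] yaw -4.22 F [-6.86  0.66 -3.58] open 0.743 t 5.8167 zaxis [-0.0136  0.0035 -0.9999]
```

View pics/side10z.png

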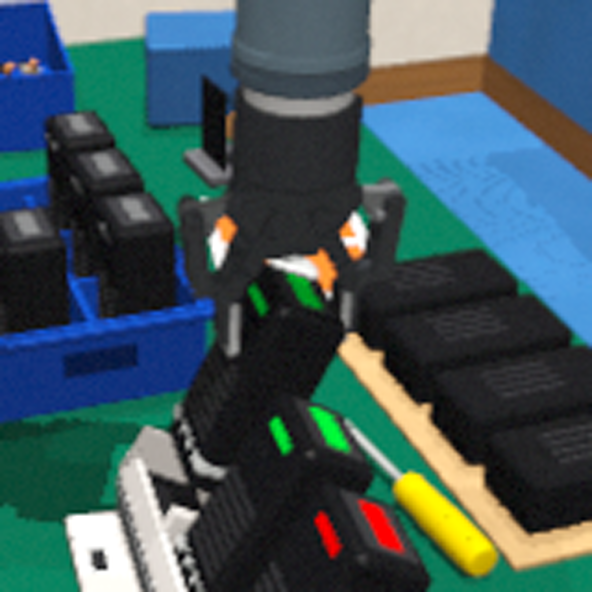

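The pack is turning upright in the grip as planned, with the opening down to 0.743. I'll go straight up.

Call:
{"op": "move_arm", "data": {
  "increments": [
    {"tx": 0, "ty": 0, "tz": -0.005, "turn": 0},
    {"tx": 0, "ty": 0, "tz": -0.01, "turn": 0},
    {"tx": 0, "ty": 0, "tz": -0.015, "turn": 0},
    {"tx": 0, "ty": 0, "tz": -0.02, "turn": 0},
    {"tx": 0, "ty": 0, "tz": -0.025, "turn": 0},
    {"tx": 0, "ty": 0, "tz": -0.03, "turn": 0},
    {"tx": 0, "ty": 0, "tz": -0.036, "turn": 0},
    {"tx": 0, "ty": 0, "tz": -0.042, "turn": 0},
    {"tx": 0, "ty": 0, "tz": -0.048, "turn": 0},
    {"tx": 0, "ty": 0, "tz": -0.054, "turn": 0},
    {"tx": 0, "ty": 0, "tz": -0.06, "turn": 0}
  ]
}}

```text
time_s: 6.78
eef_pos: [0.6389, -0.1444, 0.1969]
eef_rot: [-0.0, 0.999, -0.037, 0.0]
wrist_force: [-0.6, 0.1, -4.7]
opening: 0.599
```

```bash
python3 -c "
from h import *
go(.6228,-.1433,.088,-4.2)
shot('side','side11')
im=cv2.imread('pics/side11.png')[60:260,200:400]; cv2.imwrite('pics/side11z.png',cv2.resize(im,None,fx=3,fy=3,interpolation=cv2.INTER_CUBIC))"
```

```text
tx -0.0161 ty 0.0000 tz 0.1089 turn -0.03 now [ 0.6389 -0.1444  0.1969] yaw -4.23 F [-0.63  0.13 -4.74] open 0.599 t 6.7833 zaxis [ 2.e-04 -0.e+00 -1.e+00]
```

View pics/side11z.png

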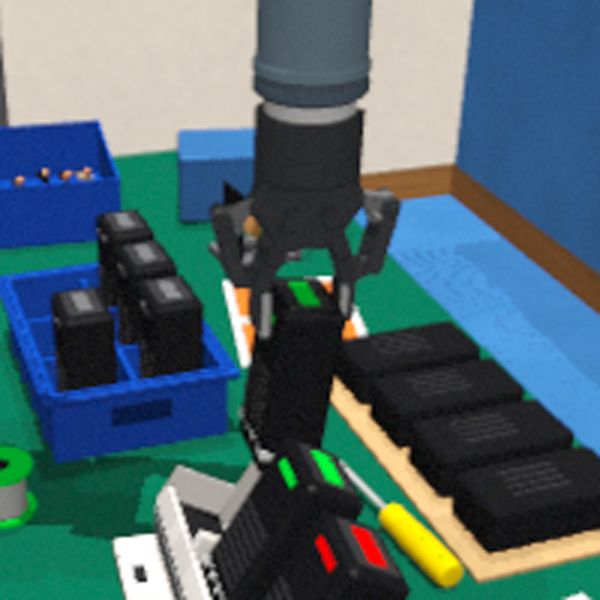

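```bash
cat > lamp.py <<'E'
from h import *
def lamp(f,near,rad=.06):
    im,d=shot('side',f); s=get_obs(); P=pts('side',d)
    hsv=cv2.cvtColor(im,cv2.COLOR_RGB2HSV); H,S,V=cv2.split(hsv)
    m=((S>150)&(V>100)&(H>40)&(H<80)&(np.linalg.norm(P[...,:2]-np.array(near),axis=-1)<rad)&(P[...,2]>.1)&(d>0)).astype(np.uint8)
    n,l,st,c=cv2.connectedComponentsWithStats(m)
    for i in range(1,n):
        if st[i,4]>6: 
            k=l==i
            print('lamp',st[i],c[i].round(1),np.median(P[k],0).round(4),'std z',P[k][:,2].std().round(4))
    print('eef',s['eef_pos'].round(4),'F',s['wrist_force'].round(1))
    return im,d,P
if __name__=='__main__':
    import sys
    s=get_obs(); lamp(sys.argv[1],s['eef_pos'][:2])
E
python3 lamp.py side12; python3 -c "
from h import *
z=np.load('pics/side12.npz'); P=pts('side',z['d']); im=z['im']
s=get_obs()['eef_pos']
m=(abs(P[...,0]-s[0])<.05)&(abs(P[...,1]-s[1])<.06)&(P[...,2]>.06)&(P[...,2]<.22)
# broad face seen: the -y narrow side; x extents by height
for z0 in np.arange(.09,.25,.015):
    k=m&(abs(P[...,2]-z0)<.004)&(im.max(2)<80)
    if k.sum(): print(z0.round(3),np.percentile(P[k][:,0],[3,97]).round(4),P[k][:,1].min().round(3),k.sum())
go(.5183,.2871,.2,.8)"
```

```text
lamp [296 153  11   8  54] [301.  156.5] [ 0.6401 -0.1448  0.2629] std z 0.001
eef [ 0.6396 -0.1448  0.198 ] F [ 0.4  0.8 -3.3]
0.135 [0.5978 0.6021] -0.177 23
0.15 [0.5923 0.6459] -0.204 50
0.165 [0.6005 0.6463] -0.182 86
0.18 [0.6029 0.6486] -0.181 88
0.195 [0.6044 0.6508] -0.182 83
0.21 [0.6062 0.6511] -0.182 92
tx -0.1528 ty -0.4218 tz -0.0028 turn -5.03 now [ 0.6396 -0.1448  0.198 ] yaw -4.23 F [ 0.36  0.77 -3.34] open 0.596 t 6.8833 zaxis [ 0.0025 -0.001  -1.    ]
```

It is near upright: opening 0.596 (51 mm), and the lamp top at z = 0.263 puts the foot about 75 mm below the TCP. I'll carry it high over to the left free cell.

Call:
{"op": "move_arm", "data": {
  "increments": [
    {"tx": 0, "ty": 0, "tz": -0.02, "turn": 0},
    {"tx": 0, "ty": 0, "tz": -0.04, "turn": 0},
    {"tx": -0.005, "ty": -0.01, "tz": -0.06, "turn": -0.5},
    {"tx": -0.015, "ty": -0.04, "tz": -0.062, "turn": -1},
    {"tx": -0.025, "ty": -0.07, "tz": -0.062, "turn": -1.5},
    {"tx": -0.037, "ty": -0.1, "tz": -0.062, "turn": -2},
    {"tx": -0.048, "ty": -0.13, "tz": -0.062, "turn": -2.5},
    {"tx": -0.059, "ty": -0.16, "tz": -0.062, "turn": -3},
    {"tx": -0.07, "ty": -0.19, "tz": -0.062, "turn": -3.5},
    {"tx": -0.08, "ty": -0.22, "tz": -0.062, "turn": -4},
    {"tx": -0.091, "ty": -0.25, "tz": -0.062, "turn": -4.5},
    {"tx": -0.102, "ty": -0.28, "tz": -0.062, "turn": -5},
    {"tx": -0.113, "ty": -0.31, "tz": -0.062, "turn": -5},
    {"tx": -0.124, "ty": -0.34, "tz": -0.062, "turn": -5},
    {"tx": -0.135, "ty": -0.37, "tz": -0.062, "turn": -5},
    {"tx": -0.144, "ty": -0.395, "tz": -0.062, "turn": -5},
    {"tx": -0.15, "ty": -0.412, "tz": -0.062, "turn": -5},
    {"tx": -0.153, "ty": -0.422, "tz": -0.062, "turn": -5},
    {"tx": -0.153, "ty": -0.422, "tz": -0.062, "turn": -5},
    {"tx": -0.153, "ty": -0.422, "tz": -0.062, "turn": -5}
  ]
}}

```text
time_s: 8.55
eef_pos: [0.5174, 0.2874, 0.2581]
eef_rot: [0.0, 1.0, 0.007, -0.0]
wrist_force: [0.3, -1.2, -4.1]
opening: 0.599
```

```bash
python3 lamp.py side13; python3 -c "
from h import *
go(.5183,.2871,.2,.8)
shot('top','top13')
im=cv2.imread('pics/side13.png')[60:240,160:340]; a=cv2.resize(im,(400,400),interpolation=cv2.INTER_CUBIC)
im=cv2.imread('pics/top13.png')[130:250,80:260]; b=cv2.resize(im,(400,267),interpolation=cv2.INTER_CUBIC); c=np.zeros((400,800,3),np.uint8); c[:,:400]=a; c[:267,400:]=b; cv2.imwrite('pics/c13.png',c)"
```

```text
lamp [210  80   5   4  14] [212.   81.9] [0.5189 0.2795 0.3228] std z 0.001
eef [0.5177 0.2867 0.2581] F [-0.6 -1.2 -3.6]
tx 0.0007 ty -0.0004 tz 0.0581 turn -0.05 now [0.5177 0.2867 0.2581] yaw 0.75 F [-0.56 -1.18 -3.55] open 0.598 t 8.6 zaxis [-0.e+00 -9.e-04 -1.e+00]
```

View pics/c13.png

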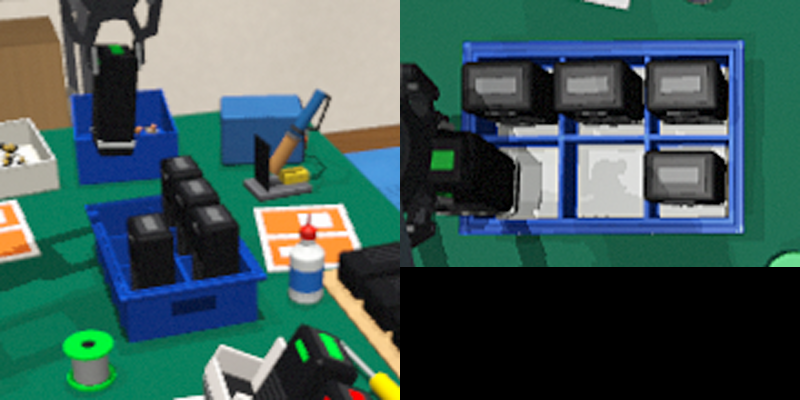

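```bash
cat > tilt.py <<'E'
from h import *
import sys
z=np.load('pics/'+sys.argv[1]+'.npz'); P=pts('side',z['d']); im=z['im']; s=get_obs()['eef_pos']
m=(abs(P[...,0]-s[0])<.06)&(abs(P[...,1]-s[1])<.08)&(im.max(2)<100)
L=[]
for z0 in np.arange(s[2]-.07,s[2]+.03,.008):
    k=m&(abs(P[...,2]-z0)<.004)
    if k.sum()>20:
        # narrow face = points near min y
        y0=np.percentile(P[k][:,1],15); kk=k&(abs(P[...,1]-y0)<.012); q=np.percentile(P[kk][:,0],[4,96]); L.append((z0,*q,y0,kk.sum()))
L=np.array(L); print(L.round(4))
for j in(1,2): print('lean deg',np.degrees(np.arctan(np.polyfit(L[:,0],L[:,j],1)[0])).round(2))
print('y lean',np.degrees(np.arctan(np.polyfit(L[:,0],L[:,3],1)[0])).round(2))
E
python3 tilt.py side13
```

```text
[[ 0.1881  0.481   0.5239  0.2516 29.    ]
 [ 0.1961  0.4787  0.5213  0.2509 33.    ]
 [ 0.2041  0.4935  0.5241  0.2516 15.    ]
 [ 0.2121  0.4817  0.5248  0.2509 39.    ]
 [ 0.2201  0.4806  0.5265  0.2507 45.    ]
 [ 0.2281  0.4822  0.529   0.2525 39.    ]
 [ 0.2361  0.4829  0.5295  0.2515 43.    ]
 [ 0.2441  0.4851  0.5316  0.252  43.    ]
 [ 0.2521  0.4848  0.5318  0.2524 46.    ]
 [ 0.2601  0.4851  0.5309  0.2511 41.    ]
 [ 0.2681  0.4874  0.5328  0.2508 44.    ]
 [ 0.2761  0.4872  0.5337  0.2511 48.    ]
 [ 0.2841  0.49    0.5343  0.2511 43.    ]]
lean deg 3.69
lean deg 7.45
y lean -0.08
```

The pack leans about 5–6° in the grip, with its foot offset about −16 mm in x. It will square up on the floor. I'll shift +10 mm in x so the foot is centred in the cell, then descend.

Call:
{"op": "move_arm", "data": {
  "increments": [
    {"tx": 0.01, "ty": 0, "tz": 0.01, "turn": 0},
    {"tx": 0.0105, "ty": -0.0005, "tz": 0.03, "turn": 0},
    {"tx": 0.0105, "ty": -0.0005, "tz": 0.05, "turn": 0},
    {"tx": 0.0105, "ty": -0.0005, "tz": 0.07, "turn": 0},
    {"tx": 0.0105, "ty": -0.0005, "tz": 0.09, "turn": 0},
    {"tx": 0.0105, "ty": -0.0005, "tz": 0.1, "turn": 0},
    {"tx": 0.0105, "ty": -0.0005, "tz": 0.1, "turn": 0},
    {"tx": 0.0105, "ty": -0.0005, "tz": 0.1, "turn": 0}
  ]
}}

```text
time_s: 9.32
eef_pos: [0.5281, 0.2875, 0.1583]
eef_rot: [0.0, 1.0, 0.006, -0.0]
wrist_force: [0.4, -1.1, -3.1]
opening: 0.598
```

```bash
python3 lamp.py side14; python3 tilt.py side14; python3 -c "
from h import *
go(.5283,.2871,.1,.8)
im=cv2.imread('pics/side14.png')[60:240,160:340]; a=cv2.resize(im,(600,600),interpolation=cv2.INTER_CUBIC);cv2.imwrite('pics/c14.png',a)"
```

```text
lamp [215 111   6   5  23] [217.6 113. ] [0.5287 0.2856 0.2233] std z 0.0008
eef [0.5288 0.288  0.1595] F [ 0.2 -0.1 -3.6]
[[ 0.0895  0.4918  0.5361  0.251  25.    ]
 [ 0.0975  0.4925  0.5757  0.2405 10.    ]
 [ 0.1055  0.4883  0.5788  0.2526 23.    ]
 [ 0.1135  0.4928  0.5771  0.2513 39.    ]
 [ 0.1215  0.493   0.5785  0.2507 41.    ]
 [ 0.1295  0.4939  0.5779  0.2504 42.    ]
 [ 0.1375  0.4936  0.585   0.2509 50.    ]
 [ 0.1455  0.5765  0.5869  0.2269 11.    ]
 [ 0.1535  0.4951  0.5402  0.2517 38.    ]
 [ 0.1615  0.4973  0.5418  0.2509 40.    ]
 [ 0.1695  0.4978  0.5437  0.2518 41.    ]
 [ 0.1775  0.5006  0.5457  0.2515 38.    ]
 [ 0.1855  0.5     0.545   0.252  39.    ]]
lean deg 8.89
lean deg -15.75
y lean 1.4
tx -0.0006 ty 0.0009 tz 0.0595 turn -0.08 now [0.5288 0.288  0.1595] yaw 0.72 F [ 0.15 -0.1  -3.56] open 0.596 t 9.3667 zaxis [ 1.5e-03  4.0e-04 -1.0e+00]
```

View pics/c14.png

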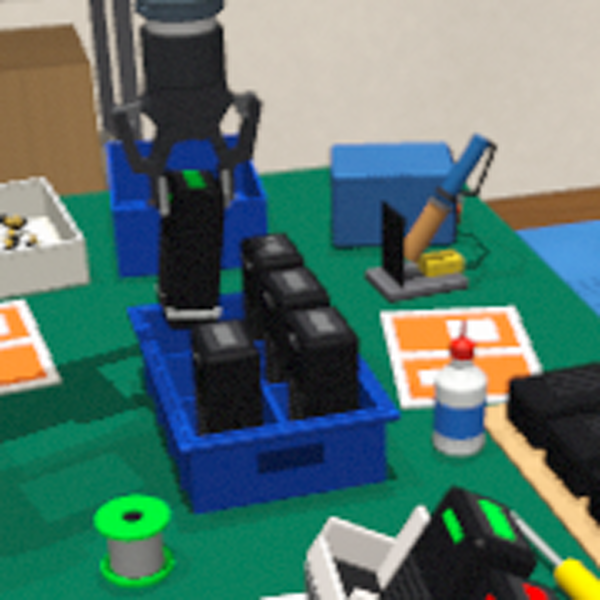

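The foot is at rim level over the left cell (zoom (190,310)), clear of the walls and neighbours. I'll lower into the cell.

Call:
{"op": "move_arm", "data": {
  "increments": [
    {"tx": -0.0005, "ty": 0.001, "tz": 0.01, "turn": 0},
    {"tx": -0.0005, "ty": 0.001, "tz": 0.02, "turn": 0},
    {"tx": -0.0005, "ty": 0.001, "tz": 0.03, "turn": 0},
    {"tx": -0.0005, "ty": 0.001, "tz": 0.04, "turn": 0},
    {"tx": -0.0005, "ty": 0.001, "tz": 0.05, "turn": 0},
    {"tx": -0.0005, "ty": 0.001, "tz": 0.058, "turn": 0},
    {"tx": -0.0005, "ty": 0.001, "tz": 0.062, "turn": 0},
    {"tx": -0.0005, "ty": 0.001, "tz": 0.062, "turn": 0}
  ]
}}

```text
time_s: 10.03
eef_pos: [0.5263, 0.287, 0.0946]
eef_rot: [0.0, 1.0, 0.007, -0.001]
wrist_force: [0.4, 0.7, -4.5]
opening: 0.596
```

```bash
python3 lamp.py side15; python3 -c "
from h import *
go(.5283,.2871,.0825,.8)"
```

```text
lamp [216 130   6   5  22] [218.5 132. ] [0.5275 0.2871 0.1595] std z 0.0013
eef [0.5269 0.2872 0.0955] F [-0.5  0.1 -4.3]
tx 0.0014 ty 0.0001 tz 0.0130 turn -0.03 now [0.5269 0.2872 0.0955] yaw 0.77 F [-0.47  0.15 -4.31] open 0.594 t 10.0833 zaxis [-1.3e-03 -4.0e-04 -1.0e+00]
```

Call:
{"op": "move_arm", "data": {
  "increments": [
    {"tx": 0, "ty": 0, "tz": 0.002, "turn": 0},
    {"tx": 0, "ty": 0, "tz": 0.004, "turn": 0},
    {"tx": 0, "ty": 0, "tz": 0.006, "turn": 0},
    {"tx": 0, "ty": 0, "tz": 0.0075, "turn": 0},
    {"tx": 0, "ty": 0, "tz": 0.009, "turn": 0},
    {"tx": 0, "ty": 0, "tz": 0.0105, "turn": 0},
    {"tx": 0, "ty": 0, "tz": 0.0105, "turn": 0}
  ]
}}

```text
time_s: 10.67
eef_pos: [0.5271, 0.2872, 0.0854]
eef_rot: [0.0, 1.0, 0.007, -0.0]
wrist_force: [-0.3, -0.6, -3.8]
opening: 0.598
```

Call:
{"op": "move_arm", "data": {
  "increments": [
    {"tx": 0, "ty": 0, "tz": 0.001, "turn": 0},
    {"tx": 0, "ty": 0, "tz": 0.002, "turn": 0},
    {"tx": 0, "ty": 0, "tz": 0.002, "turn": 0}
  ]
}}

```text
time_s: 10.92
eef_pos: [0.5274, 0.2873, 0.0838]
eef_rot: [-0.0, 1.0, 0.007, 0.0]
wrist_force: [0.5, 0.5, -4.2]
opening: 0.598
```

Call:
{"op": "move_arm", "data": {
  "increments": [
    {"tx": 0, "ty": 0, "tz": 0.001, "turn": 0},
    {"tx": 0, "ty": 0, "tz": 0.002, "turn": 0},
    {"tx": 0, "ty": 0, "tz": 0.002, "turn": 0}
  ]
}}

```text
time_s: 11.17
eef_pos: [0.5277, 0.2876, 0.0836]
eef_rot: [-0.0, 1.0, 0.007, 0.0]
wrist_force: [-4.5, -0.5, 7.5]
opening: 0.595
```

```bash
python3 lamp.py side16
```

```text
lamp [216 133   7   5  24] [218.9 135. ] [0.5281 0.2894 0.149 ] std z 0.0012
eef [0.5277 0.2876 0.0836] F [-4.4 -0.5  7.4]
```

Floor contact felt: the wrist goes from −4 to +7.5 N. I'll shift the top back a little to square the pack, then open partly.

Call:
{"op": "move_arm", "data": {
  "increments": [
    {"tx": -0.002, "ty": 0, "tz": 0, "turn": 0},
    {"tx": -0.004, "ty": 0, "tz": 0.0005, "turn": 0},
    {"tx": -0.006, "ty": 0, "tz": 0.001, "turn": 0},
    {"tx": -0.006, "ty": 0, "tz": 0.001, "turn": 0}
  ]
}}

```text
time_s: 11.55
eef_pos: [0.5246, 0.2878, 0.0837]
eef_rot: [-0.001, 1.0, 0.007, 0.004]
wrist_force: [3.1, -1.1, 8.1]
opening: 0.596
```

```bash
python3 lamp.py side17; python3 tilt.py side17|tail -3
```

```text
lamp [215 133   7   5  22] [217.8 135.1] [0.5249 0.2896 0.1484] std z 0.0013
eef [0.5246 0.2878 0.0837] F [ 2.9 -1.8  9.1]
lean deg 12.87
lean deg -2.55
y lean -2.17
```

Call:
{"op": "move_arm", "data": {
  "increments": [
    {"tx": 0, "ty": 0, "tz": 0, "turn": 0},
    {"tx": 0, "ty": 0, "tz": 0, "turn": 0},
    {"tx": 0, "ty": 0, "tz": 0, "turn": 0},
    {"tx": 0, "ty": 0, "tz": 0, "turn": 0}
  ],
  "gripper": 0.74
}}

```text
time_s: 11.93
eef_pos: [0.5205, 0.2872, 0.0802]
eef_rot: [0.0, 1.0, 0.007, -0.001]
wrist_force: [-2.3, 0.7, 1.3]
opening: 0.743
```

```bash
python3 lamp.py side18; python3 -c "
from h import *
im=cv2.imread('pics/side18.png')[60:240,160:340]; a=cv2.resize(im,(600,600),interpolation=cv2.INTER_CUBIC);cv2.imwrite('pics/c18.png',a)"
```

```text
lamp [212 134   6   5  23] [214.6 135.9] [0.514  0.2883 0.147 ] std z 0.0011
eef [0.5206 0.2872 0.0803] F [-0.5  0.   0.4]
```

View pics/c18.png

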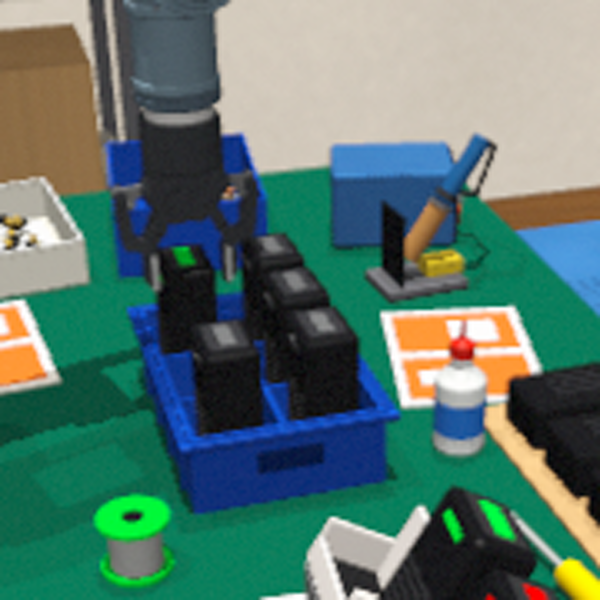

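The pack stands upright in the left cell (lamp at zoom (183,257)). The near finger just touches it, so I'll re-centre and then rise.

Call:
{"op": "move_arm", "data": {
  "increments": [
    {"tx": -0.004, "ty": 0, "tz": 0, "turn": 0},
    {"tx": -0.0065, "ty": 0, "tz": 0, "turn": 0},
    {"tx": -0.0065, "ty": 0, "tz": 0, "turn": 0},
    {"tx": -0.0065, "ty": 0, "tz": -0.01, "turn": 0},
    {"tx": -0.0065, "ty": 0, "tz": -0.025, "turn": 0},
    {"tx": -0.0065, "ty": 0, "tz": -0.045, "turn": 0},
    {"tx": -0.0065, "ty": 0, "tz": -0.07, "turn": 0},
    {"tx": -0.0065, "ty": 0, "tz": -0.1, "turn": 0},
    {"tx": -0.0065, "ty": 0, "tz": -0.13, "turn": 0},
    {"tx": -0.0065, "ty": 0, "tz": -0.13, "turn": 0}
  ]
}}

```text
time_s: 12.82
eef_pos: [0.5187, 0.2884, 0.2192]
eef_rot: [-0.002, 1.0, 0.007, 0.006]
wrist_force: [0.5, 0.8, 1.0]
opening: 0.74
```

```bash
python3 -c "
from h import *
go(.6159,-.2352,.18,-4.2)
shot('side','side19');shot('top','top19')
im=cv2.imread('pics/side19.png')[60:240,160:340]; a=cv2.resize(im,(400,400),interpolation=cv2.INTER_CUBIC)
im=cv2.imread('pics/top19.png')[130:250,80:260]; b=cv2.resize(im,(400,267),interpolation=cv2.INTER_CUBIC); c=np.zeros((400,800,3),np.uint8); c[:,:400]=a; c[:267,400:]=b; cv2.imwrite('pics/c19.png',c)"
```

```text
tx 0.0896 ty 0.5250 tz 0.0384 turn 4.97 now [0.5187 0.2884 0.2192] yaw 0.77 F [0.48 0.79 1.01] open 0.740 t 12.8167 zaxis [ 0.0119  0.0037 -0.9999]
```

View pics/c19.png

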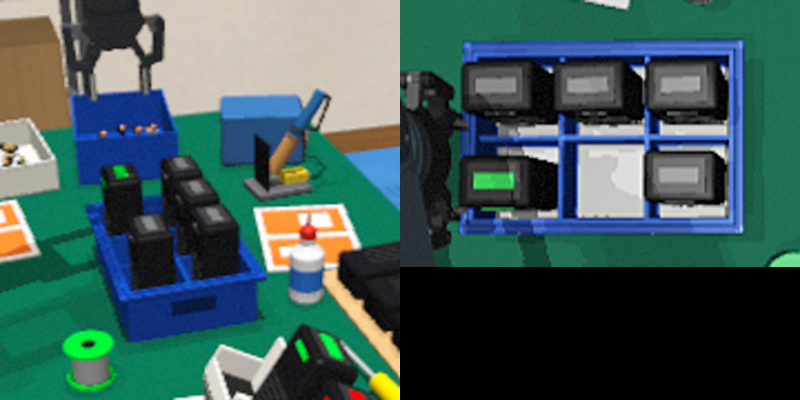

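The left cell is done: the green lamp is at zoom (493,180), aligned with the other packs. I'll recheck the middle pack's position, then fetch it.

```bash
python3 - <<'E'
from h import *
z=np.load('pics/top19.npz'); im,d=z['im'],z['d']; P=pts('top',d)
H,S,V=cv2.split(cv2.cvtColor(im,cv2.COLOR_RGB2HSV)); b=(S>150)&(V>130)
for nm,m in(('green',b&(H>40)&(H<80)),('red',b&((H<8)|(H>172)))):
    mm=np.zeros_like(H); mm[140:240,95:445]=m[140:240,95:445]
    n,l,st,c=cv2.connectedComponentsWithStats(mm)
    for i in range(1,n):
        if st[i,4]>8: print(nm,st[i],c[i].round(1),np.median(P[l==i],0).round(4))
go(.6161,-.2346,.2,-4.2)
E
```

```text
green [366 153  20   8 121] [375.5 156.2] [ 0.6287 -0.2361  0.168 ]
green [367 169  16   4  44] [374.3 170.5] [ 0.5991 -0.2347  0.1664]
green [113 208  19   7 131] [121.9 211. ] [0.5117 0.2861 0.1463]
red [411 157  20   7 119] [420.5 160.1] [ 0.6214 -0.3278  0.1682]
red [413 173  15   4  43] [419.8 174.4] [ 0.5926 -0.3262  0.1655]
tx 0.0929 ty 0.5234 tz 0.0132 turn 4.97 now [0.5161 0.2875 0.2135] yaw 0.77 F [-0.65 -1.14 -0.67] open 0.744 t 12.9167 zaxis [ 0.0046  0.0013 -1.    ]
```

Call:
{"op": "move_arm", "data": {
  "increments": [
    {"tx": 0.005, "ty": 0.03, "tz": 0, "turn": 0.3},
    {"tx": 0.012, "ty": 0.065, "tz": 0, "turn": 0.6},
    {"tx": 0.018, "ty": 0.1, "tz": 0, "turn": 1},
    {"tx": 0.024, "ty": 0.135, "tz": 0, "turn": 1.3},
    {"tx": 0.03, "ty": 0.17, "tz": 0, "turn": 1.6},
    {"tx": 0.036, "ty": 0.205, "tz": 0, "turn": 2},
    {"tx": 0.043, "ty": 0.24, "tz": 0, "turn": 2.3},
    {"tx": 0.049, "ty": 0.275, "tz": 0, "turn": 2.6},
    {"tx": 0.055, "ty": 0.31, "tz": 0, "turn": 3},
    {"tx": 0.061, "ty": 0.345, "tz": 0, "turn": 3.3},
    {"tx": 0.067, "ty": 0.38, "tz": 0, "turn": 3.6},
    {"tx": 0.074, "ty": 0.415, "tz": 0, "turn": 4},
    {"tx": 0.08, "ty": 0.45, "tz": 0, "turn": 4.3},
    {"tx": 0.086, "ty": 0.48, "tz": 0, "turn": 4.6},
    {"tx": 0.09, "ty": 0.505, "tz": 0, "turn": 5},
    {"tx": 0.093, "ty": 0.5235, "tz": 0, "turn": 5},
    {"tx": 0.093, "ty": 0.5235, "tz": 0, "turn": 5},
    {"tx": 0.093, "ty": 0.5235, "tz": 0, "turn": 5},
    {"tx": 0.093, "ty": 0.5235, "tz": 0, "turn": 5}
  ],
  "gripper": 1.0
}}

```text
time_s: 14.5
eef_pos: [0.6142, -0.2341, 0.2096]
eef_rot: [-0.001, 0.999, -0.037, -0.001]
wrist_force: [0.2, 1.1, 0.1]
opening: 0.999
```

```bash
python3 -c "
from h import *
go(.6161,-.2346,.12,-4.2)"
```

```text
tx 0.0021 ty 0.0004 tz 0.0896 turn -0.03 now [ 0.6142 -0.2341  0.2096] yaw -4.23 F [0.22 1.14 0.07] open 0.999 t 14.5 zaxis [-0.0018  0.0015 -1.    ]
```

Call:
{"op": "move_arm", "data": {
  "increments": [
    {"tx": 0.002, "ty": 0, "tz": 0.02, "turn": 0},
    {"tx": 0.002, "ty": 0, "tz": 0.04, "turn": 0},
    {"tx": 0.002, "ty": 0, "tz": 0.06, "turn": 0},
    {"tx": 0.002, "ty": 0, "tz": 0.08, "turn": 0},
    {"tx": 0.002, "ty": 0, "tz": 0.09, "turn": 0},
    {"tx": 0.002, "ty": 0, "tz": 0.09, "turn": 0},
    {"tx": 0.002, "ty": 0, "tz": 0.09, "turn": 0}
  ]
}}

```text
time_s: 15.08
eef_pos: [0.6167, -0.2342, 0.1207]
eef_rot: [-0.0, 0.999, -0.036, -0.0]
wrist_force: [0.5, -0.1, -0.1]
opening: 1.0
```

```bash
python3 -c "
from h import *
go(.6161,-.2346,.088,-4.2)
shot('side','side20')
im=cv2.imread('pics/side20.png')[120:280,220:380]; cv2.imwrite('pics/side20z.png',cv2.resize(im,None,fx=3.7,fy=3.7,interpolation=cv2.INTER_CUBIC))"
```

```text
tx -0.0005 ty 0.0004 tz 0.0327 turn 0.03 now [ 0.6167 -0.2342  0.1207] yaw -4.17 F [ 0.5  -0.15 -0.09] open 1.000 t 15.0833 zaxis [-8.e-04  5.e-04 -1.e+00]
```

View pics/side20z.png

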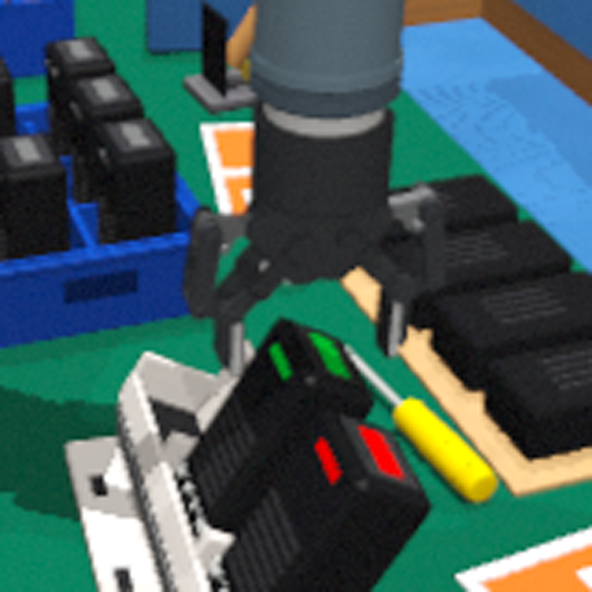

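Same geometry as before: the tips at zoom (237,365) and (393,350) straddle the middle pack. Next I descend and grip.

Call:
{"op": "move_arm", "data": {
  "increments": [
    {"tx": 0, "ty": 0, "tz": 0.008, "turn": 0},
    {"tx": 0, "ty": 0, "tz": 0.016, "turn": 0},
    {"tx": 0, "ty": 0, "tz": 0.024, "turn": 0},
    {"tx": 0, "ty": 0, "tz": 0.032, "turn": 0},
    {"tx": 0, "ty": 0, "tz": 0.032, "turn": 0},
    {"tx": 0, "ty": 0, "tz": 0.032, "turn": 0}
  ]
}}

```text
time_s: 15.63
eef_pos: [0.6161, -0.2349, 0.0876]
eef_rot: [-0.0, 0.999, -0.037, -0.001]
wrist_force: [-0.2, 0.1, 0.3]
opening: 0.999
```

Call:
{"op": "move_arm", "data": {
  "increments": [
    {"tx": 0, "ty": 0, "tz": 0, "turn": 0},
    {"tx": 0, "ty": 0, "tz": 0, "turn": 0},
    {"tx": 0, "ty": 0, "tz": 0, "turn": 0},
    {"tx": 0, "ty": 0, "tz": 0, "turn": 0}
  ],
  "gripper": 0.4
}}

```text
time_s: 15.97
eef_pos: [0.6135, -0.2351, 0.0911]
eef_rot: [-0.0, 0.999, -0.037, -0.004]
wrist_force: [-13.9, 2.3, 18.3]
opening: 0.795
```

Grip matches the first one. I'll draw it the same way.

Call:
{"op": "move_arm", "data": {
  "increments": [
    {"tx": 0.002, "ty": 0, "tz": -0.004, "turn": 0},
    {"tx": 0.004, "ty": 0, "tz": -0.007, "turn": 0},
    {"tx": 0.006, "ty": 0, "tz": -0.011, "turn": 0},
    {"tx": 0.008, "ty": 0, "tz": -0.014, "turn": 0},
    {"tx": 0.01, "ty": 0, "tz": -0.018, "turn": 0},
    {"tx": 0.013, "ty": 0, "tz": -0.023, "turn": 0},
    {"tx": 0.015, "ty": 0, "tz": -0.028, "turn": 0},
    {"tx": 0.016, "ty": 0, "tz": -0.033, "turn": 0},
    {"tx": 0.016, "ty": 0, "tz": -0.038, "turn": 0},
    {"tx": 0.016, "ty": 0, "tz": -0.043, "turn": 0},
    {"tx": 0.016, "ty": 0, "tz": -0.048, "turn": 0}
  ]
}}

```text
time_s: 16.88
eef_pos: [0.6271, -0.235, 0.1335]
eef_rot: [-0.002, 0.999, -0.037, -0.007]
wrist_force: [-13.9, 1.5, -6.1]
opening: 0.736
```

```bash
python3 -c "
from h import *
go(.6161,-.2346,.088,-4.2)
shot('side','side21')
im=cv2.imread('pics/side21.png')[120:280,220:380]; cv2.imwrite('pics/side21z.png',cv2.resize(im,None,fx=3.7,fy=3.7,interpolation=cv2.INTER_CUBIC))"
```

```text
tx -0.0104 ty 0.0005 tz 0.0457 turn -0.04 now [ 0.6271 -0.235   0.1335] yaw -4.24 F [-13.89   1.45  -6.14] open 0.736 t 16.8833 zaxis [-0.0136  0.0044 -0.9999]
```

View pics/side21z.png

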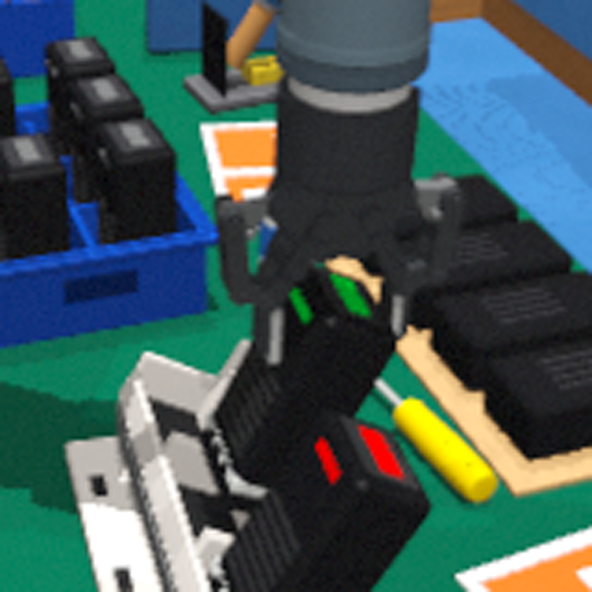

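The pack is rising and turning, and the red pack has not moved. I'll continue straight up.

Call:
{"op": "move_arm", "data": {
  "increments": [
    {"tx": 0, "ty": 0, "tz": -0.005, "turn": 0},
    {"tx": 0, "ty": 0, "tz": -0.01, "turn": 0},
    {"tx": 0, "ty": 0, "tz": -0.015, "turn": 0},
    {"tx": 0, "ty": 0, "tz": -0.02, "turn": 0},
    {"tx": 0, "ty": 0, "tz": -0.025, "turn": 0},
    {"tx": 0, "ty": 0, "tz": -0.03, "turn": 0},
    {"tx": 0, "ty": 0, "tz": -0.036, "turn": 0},
    {"tx": 0, "ty": 0, "tz": -0.042, "turn": 0},
    {"tx": 0, "ty": 0, "tz": -0.048, "turn": 0},
    {"tx": 0, "ty": 0, "tz": -0.054, "turn": 0},
    {"tx": 0, "ty": 0, "tz": -0.06, "turn": 0}
  ]
}}

```text
time_s: 17.85
eef_pos: [0.6329, -0.2364, 0.1974]
eef_rot: [0.0, 0.999, -0.037, 0.0]
wrist_force: [1.2, -0.2, -5.8]
opening: 0.603
```

Call:
{"op": "move_arm", "data": {
  "increments": [
    {"tx": 0, "ty": 0, "tz": -0.02, "turn": 0},
    {"tx": 0, "ty": 0, "tz": -0.04, "turn": 0},
    {"tx": 0, "ty": 0, "tz": -0.06, "turn": 0},
    {"tx": 0, "ty": 0, "tz": -0.065, "turn": 0},
    {"tx": 0, "ty": 0, "tz": -0.065, "turn": 0},
    {"tx": 0, "ty": 0, "tz": -0.065, "turn": 0}
  ]
}}

```text
time_s: 18.35
eef_pos: [0.6326, -0.2363, 0.2612]
eef_rot: [-0.0, 0.999, -0.037, -0.0]
wrist_force: [-0.5, 0.6, -5.9]
opening: 0.599
```

```bash
python3 lamp.py side22; python3 tilt.py side22; python3 -c "
from h import *
go(.5195,.2001,.26,.8)
im=cv2.imread('pics/side22.png')[80:280,200:400]; cv2.imwrite('pics/side22z.png',cv2.resize(im,None,fx=3,fy=3,interpolation=cv2.INTER_CUBIC))"
```

```text
lamp [310 145  13   9  65] [316.2 149. ] [ 0.6341 -0.238   0.3249] std z 0.0011
eef [ 0.6321 -0.236   0.2601] F [-0.3 -0.4 -5.5]
[[ 0.1901  0.5929  0.6318 -0.2703 52.    ]
 [ 0.1981  0.5885  0.6284 -0.2698 53.    ]
 [ 0.2061  0.5882  0.6364 -0.27   16.    ]
 [ 0.2141  0.5913  0.6363 -0.2705 79.    ]
 [ 0.2221  0.5919  0.6374 -0.2706 76.    ]
 [ 0.2301  0.5937  0.6389 -0.2706 85.    ]
 [ 0.2381  0.5941  0.6391 -0.2705 88.    ]
 [ 0.2461  0.5954  0.6397 -0.2711 79.    ]
 [ 0.2541  0.5966  0.6418 -0.2707 84.    ]
 [ 0.2621  0.598   0.642  -0.2716 90.    ]
 [ 0.2701  0.5991  0.6437 -0.2713 84.    ]
 [ 0.2781  0.6001  0.6445 -0.2711 89.    ]
 [ 0.2861  0.6009  0.6458 -0.2712 94.    ]]
lean deg 7.09
lean deg 8.59
y lean -0.85
tx -0.1445 ty -0.4266 tz 0.0009 turn -5.03 now [ 0.6321 -0.236   0.2601] yaw -4.23 F [-0.34 -0.4  -5.47] open 0.605 t 18.4 zaxis [-0.002   0.0012 -1.    ]
```

View pics/side22z.png

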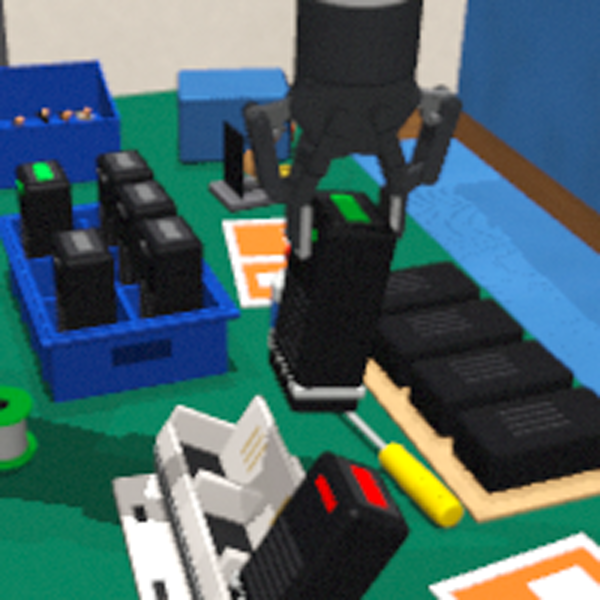

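The second pack is out, with the same ~7° lean. The red pack and the screwdriver are untouched. I'll carry it to the middle cell with the same x offset.

Call:
{"op": "move_arm", "data": {
  "increments": [
    {"tx": -0.005, "ty": -0.01, "tz": 0, "turn": -0.3},
    {"tx": -0.01, "ty": -0.03, "tz": 0, "turn": -0.6},
    {"tx": -0.019, "ty": -0.06, "tz": 0, "turn": -1},
    {"tx": -0.028, "ty": -0.09, "tz": 0, "turn": -1.5},
    {"tx": -0.038, "ty": -0.12, "tz": 0, "turn": -2},
    {"tx": -0.047, "ty": -0.15, "tz": 0, "turn": -2.5},
    {"tx": -0.056, "ty": -0.18, "tz": 0, "turn": -3},
    {"tx": -0.066, "ty": -0.21, "tz": 0, "turn": -3.5},
    {"tx": -0.075, "ty": -0.24, "tz": 0, "turn": -4},
    {"tx": -0.085, "ty": -0.27, "tz": 0, "turn": -4.5},
    {"tx": -0.094, "ty": -0.3, "tz": 0, "turn": -5},
    {"tx": -0.103, "ty": -0.33, "tz": 0, "turn": -5},
    {"tx": -0.113, "ty": -0.36, "tz": 0, "turn": -5},
    {"tx": -0.122, "ty": -0.39, "tz": 0, "turn": -5},
    {"tx": -0.13, "ty": -0.415, "tz": 0, "turn": -5},
    {"tx": -0.1335, "ty": -0.4275, "tz": 0, "turn": -5},
    {"tx": -0.1335, "ty": -0.4275, "tz": 0, "turn": -5},
    {"tx": -0.1335, "ty": -0.4275, "tz": 0, "turn": -5},
    {"tx": -0.1335, "ty": -0.4275, "tz": 0, "turn": -5}
  ]
}}

```text
time_s: 19.98
eef_pos: [0.531, 0.199, 0.2612]
eef_rot: [0.0, 1.0, 0.007, -0.0]
wrist_force: [-0.6, -0.9, -5.8]
opening: 0.603
```

```bash
python3 lamp.py side23; python3 tilt.py side23; python3 -c "
from h import *
go(.5305,.2001,.16,.8)"
```

```text
lamp [220  87   6   4  16] [222.2  88.9] [0.5323 0.195  0.3255] std z 0.0011
eef [0.5312 0.1987 0.2613] F [ 0.3  0.5 -4.9]
[[ 0.1913  0.4924  0.5334  0.1636 33.    ]
 [ 0.1993  0.4893  0.5316  0.163  32.    ]
 [ 0.2073  0.5143  0.5395  0.164  17.    ]
 [ 0.2153  0.4921  0.537   0.1626 43.    ]
 [ 0.2233  0.4918  0.5389  0.1627 50.    ]
 [ 0.2313  0.4942  0.5377  0.1629 45.    ]
 [ 0.2393  0.4964  0.541   0.1622 47.    ]
 [ 0.2473  0.4957  0.5435  0.1634 48.    ]
 [ 0.2553  0.4979  0.5439  0.1633 51.    ]
 [ 0.2633  0.4989  0.5437  0.1631 49.    ]
 [ 0.2713  0.4988  0.5453  0.1634 52.    ]
 [ 0.2793  0.5027  0.5482  0.1635 47.    ]
 [ 0.2873  0.5017  0.5462  0.1631 52.    ]]
lean deg 3.74
lean deg 8.53
y lean 0.0
tx -0.0006 ty -0.0015 tz 0.1013 turn -0.09 now [0.5312 0.1987 0.2613] yaw 0.71 F [ 0.28  0.52 -4.89] open 0.606 t 20.0333 zaxis [-7.e-04 -7.e-04 -1.e+00]
```

Call:
{"op": "move_arm", "data": {
  "increments": [
    {"tx": -0.0005, "ty": -0.0015, "tz": 0.01, "turn": 0},
    {"tx": -0.0005, "ty": -0.0015, "tz": 0.03, "turn": 0},
    {"tx": -0.0005, "ty": -0.0015, "tz": 0.05, "turn": 0},
    {"tx": -0.0005, "ty": -0.0015, "tz": 0.07, "turn": 0},
    {"tx": -0.0005, "ty": -0.0015, "tz": 0.09, "turn": 0},
    {"tx": -0.0005, "ty": -0.0015, "tz": 0.101, "turn": 0},
    {"tx": -0.0005, "ty": -0.0015, "tz": 0.101, "turn": 0},
    {"tx": -0.0005, "ty": -0.0015, "tz": 0.101, "turn": 0}
  ]
}}

```text
time_s: 20.7
eef_pos: [0.5305, 0.2007, 0.1603]
eef_rot: [0.0, 1.0, 0.006, -0.001]
wrist_force: [0.4, 0.0, -3.9]
opening: 0.599
```

```bash
python3 lamp.py side24; python3 -c "
from h import *
go(.5305,.2005,.097,.8)
im=cv2.imread('pics/side24.png')[60:240,160:340]; a=cv2.resize(im,(600,600),interpolation=cv2.INTER_CUBIC);cv2.imwrite('pics/c24.png',a)"
```

```text
lamp [221 120   7   6  25] [224.  122.6] [0.532  0.1979 0.2241] std z 0.0011
eef [0.5314 0.201  0.1615] F [-0.5  0.3 -4.4]
tx -0.0009 ty 0.0005 tz 0.0645 turn -0.07 now [0.5314 0.201  0.1615] yaw 0.73 F [-0.49  0.29 -4.45] open 0.602 t 20.75 zaxis [ 1.e-03  1.e-04 -1.e+00]
```

View pics/c24.png

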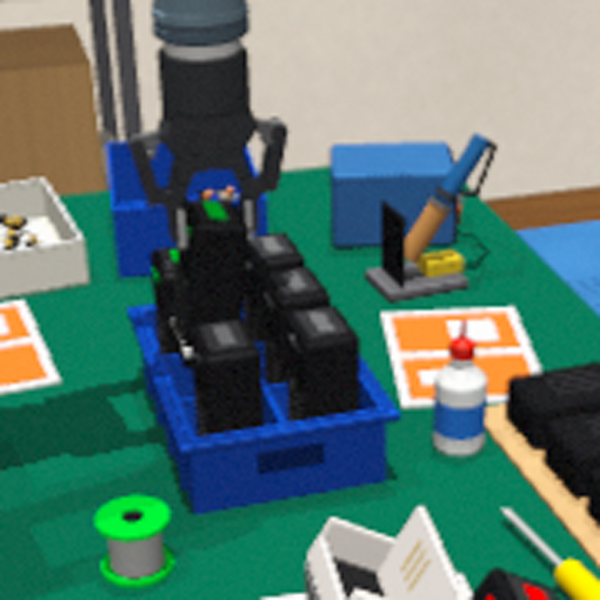

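The pack is between its neighbours with no contact force. I'll lower into the cell.

Call:
{"op": "move_arm", "data": {
  "increments": [
    {"tx": -0.001, "ty": 0.0005, "tz": 0.01, "turn": 0},
    {"tx": -0.001, "ty": 0.0005, "tz": 0.02, "turn": 0},
    {"tx": -0.001, "ty": 0.0005, "tz": 0.03, "turn": 0},
    {"tx": -0.001, "ty": 0.0005, "tz": 0.04, "turn": 0},
    {"tx": -0.001, "ty": 0.0005, "tz": 0.05, "turn": 0},
    {"tx": -0.001, "ty": 0.0005, "tz": 0.058, "turn": 0},
    {"tx": -0.001, "ty": 0.0005, "tz": 0.064, "turn": 0},
    {"tx": -0.001, "ty": 0.0005, "tz": 0.064, "turn": 0}
  ]
}}

```text
time_s: 21.42
eef_pos: [0.5285, 0.2006, 0.0948]
eef_rot: [0.0, 1.0, 0.007, -0.002]
wrist_force: [-1.1, 0.1, -4.4]
opening: 0.598
```

Call:
{"op": "move_arm", "data": {
  "increments": [
    {"tx": 0, "ty": 0, "tz": 0.002, "turn": 0},
    {"tx": 0, "ty": 0, "tz": 0.004, "turn": 0},
    {"tx": 0, "ty": 0, "tz": 0.006, "turn": 0},
    {"tx": 0, "ty": 0, "tz": 0.008, "turn": 0},
    {"tx": 0, "ty": 0, "tz": 0.009, "turn": 0},
    {"tx": 0, "ty": 0, "tz": 0.009, "turn": 0}
  ]
}}

```text
time_s: 21.92
eef_pos: [0.5296, 0.2008, 0.0877]
eef_rot: [0.0, 1.0, 0.007, -0.0]
wrist_force: [-0.6, 0.7, -5.2]
opening: 0.601
```

Call:
{"op": "move_arm", "data": {
  "increments": [
    {"tx": 0, "ty": 0, "tz": 0.001, "turn": 0},
    {"tx": 0, "ty": 0, "tz": 0.002, "turn": 0},
    {"tx": 0, "ty": 0, "tz": 0.002, "turn": 0}
  ]
}}

```text
time_s: 22.17
eef_pos: [0.5296, 0.2008, 0.0857]
eef_rot: [0.0, 1.0, 0.007, -0.0]
wrist_force: [-0.0, 0.0, -4.5]
opening: 0.599
```

Call:
{"op": "move_arm", "data": {
  "increments": [
    {"tx": 0, "ty": 0, "tz": 0.001, "turn": 0},
    {"tx": 0, "ty": 0, "tz": 0.002, "turn": 0},
    {"tx": 0, "ty": 0, "tz": 0.002, "turn": 0}
  ]
}}

```text
time_s: 22.42
eef_pos: [0.5299, 0.2008, 0.0842]
eef_rot: [-0.0, 1.0, 0.007, 0.0]
wrist_force: [-0.4, 0.0, -1.3]
opening: 0.604
```

Touching now: the wrist force rises from −4.5 to −1.3 N. One more millimetre, then I square up as before.

Call:
{"op": "move_arm", "data": {
  "increments": [
    {"tx": 0, "ty": 0, "tz": 0.0005, "turn": 0},
    {"tx": -0.001, "ty": 0, "tz": 0.001, "turn": 0},
    {"tx": -0.003, "ty": 0, "tz": 0.001, "turn": 0},
    {"tx": -0.005, "ty": 0, "tz": 0.0015, "turn": 0},
    {"tx": -0.006, "ty": 0, "tz": 0.002, "turn": 0},
    {"tx": -0.006, "ty": 0, "tz": 0.002, "turn": 0}
  ]
}}

```text
time_s: 22.92
eef_pos: [0.5266, 0.2009, 0.0843]
eef_rot: [-0.0, 1.0, 0.007, 0.003]
wrist_force: [3.0, -0.4, 8.4]
opening: 0.598
```

Call:
{"op": "move_arm", "data": {
  "increments": [
    {"tx": 0, "ty": 0, "tz": 0, "turn": 0},
    {"tx": 0, "ty": 0, "tz": 0, "turn": 0},
    {"tx": 0, "ty": 0, "tz": 0, "turn": 0},
    {"tx": 0, "ty": 0, "tz": 0, "turn": 0}
  ],
  "gripper": 0.74
}}

```text
time_s: 23.25
eef_pos: [0.5227, 0.2007, 0.0812]
eef_rot: [0.0, 1.0, 0.007, -0.001]
wrist_force: [-1.5, -0.2, 1.8]
opening: 0.738
```

```bash
python3 lamp.py side25; python3 -c "
from h import *
im=cv2.imread('pics/side25.png')[60:240,160:340]; a=cv2.resize(im,(600,600),interpolation=cv2.INTER_CUBIC);cv2.imwrite('pics/c25.png',a)"
```

```text
lamp [218 145   6   6  24] [220.5 147.2] [0.5156 0.1998 0.1474] std z 0.001
eef [0.5229 0.2007 0.0813] F [-1.4  0.6  0.7]
```

View pics/c25.png

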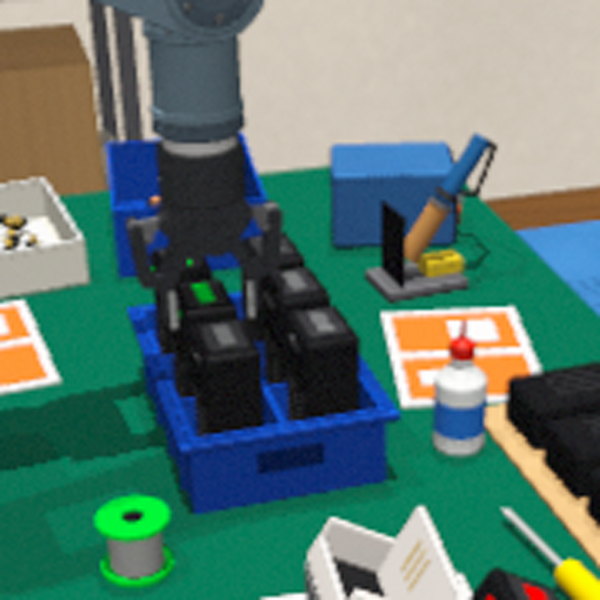

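Down and released: the lamp is at z = 0.147, the same as the first pack. I'll re-centre the fingers, rise and retreat upward.

Call:
{"op": "move_arm", "data": {
  "increments": [
    {"tx": -0.004, "ty": 0, "tz": 0, "turn": 0},
    {"tx": -0.007, "ty": 0, "tz": 0, "turn": 0},
    {"tx": -0.007, "ty": 0, "tz": 0, "turn": 0},
    {"tx": -0.007, "ty": 0, "tz": -0.01, "turn": 0},
    {"tx": -0.007, "ty": 0, "tz": -0.025, "turn": 0},
    {"tx": -0.007, "ty": 0, "tz": -0.045, "turn": 0},
    {"tx": -0.007, "ty": 0, "tz": -0.07, "turn": 0},
    {"tx": -0.007, "ty": 0, "tz": -0.1, "turn": 0},
    {"tx": -0.007, "ty": 0, "tz": -0.13, "turn": 0},
    {"tx": -0.03, "ty": 0, "tz": -0.15, "turn": 0},
    {"tx": -0.06, "ty": 0, "tz": -0.15, "turn": 0},
    {"tx": -0.09, "ty": 0, "tz": -0.15, "turn": 0},
    {"tx": -0.12, "ty": 0, "tz": -0.15, "turn": 0},
    {"tx": -0.15, "ty": 0, "tz": -0.15, "turn": 0},
    {"tx": -0.15, "ty": 0, "tz": -0.15, "turn": 0},
    {"tx": -0.15, "ty": 0, "tz": -0.15, "turn": 0},
    {"tx": -0.15, "ty": 0, "tz": -0.15, "turn": 0}
  ]
}}

```text
time_s: 24.72
eef_pos: [0.3747, 0.1988, 0.2329]
eef_rot: [-0.0, 1.0, 0.007, 0.001]
wrist_force: [-0.4, -0.4, 0.1]
opening: 0.741
```

```bash
python3 - <<'E'
from h import *
im,d=shot('top','top26'); P=pts('top',d); shot('side','side26')
H,S,V=cv2.split(cv2.cvtColor(im,cv2.COLOR_RGB2HSV)); b=(S>150)&(V>130)
for nm,m in(('green',b&(H>40)&(H<80)),('red',b&((H<8)|(H>172)))):
    mm=np.zeros_like(H); mm[140:240,95:445]=m[140:240,95:445]
    n,l,st,c=cv2.connectedComponentsWithStats(mm)
    for i in range(1,n):
        if st[i,4]>8: print(nm,c[i].round(1),np.median(P[l==i],0).round(4))
t=((V<150)&(S<90)|((H>40)&(H<80)&b))&(P[...,2]>.13)&(P[...,2]<.17); mm=np.zeros_like(H); mm[140:245,95:245]=t[140:245,95:245]
n,l,st,c=cv2.connectedComponentsWithStats(mm)
for i in range(1,n):
    if st[i,4]>50:
        pp=P[l==i]; A=np.c_[pp[:,:2],np.ones(len(pp))]; k=np.linalg.lstsq(A,pp[:,2],rcond=None)[0]
        print('top',c[i].round(0),cv2.minAreaRect((pp[:,:2]*1000).astype(np.float32)),np.median(pp[:,2]).round(4),'slope deg',np.degrees(np.arctan(k[:2])).round(1))
go(.5,.2,.2,.8)
a=cv2.imread('pics/side26.png'); c=cv2.imread('pics/top26.png'); cv2.imwrite('pics/c26.png',np.hstack([cv2.resize(a,(400,300)),cv2.resize(c,(400,300))]))
E
```

```text
green [121.7 210.8] [0.5118 0.2875 0.1458]
green [163.4 211.6] [0.5108 0.1994 0.1457]
red [420.5 160.1] [ 0.6216 -0.328   0.1682]
red [419.8 174.4] [ 0.5927 -0.3261  0.1665]
top [124. 169.] ((601.80078125, 286.5882873535156), (48.60269546508789, 68.21015930175781), 1.4580466747283936) 0.1447 slope deg [3.2 1.1]
top [165. 169.] ((602.439208984375, 201.02389526367188), (48.23794937133789, 71.16777038574219), 1.840989112854004) 0.1446 slope deg [3.2 0.6]
top [206. 168.] ((604.0589599609375, 112.46258544921875), (48.35854721069336, 69.06497192382812), 1.8996753692626953) 0.1444 slope deg [2.1 0.4]
top [205. 209.] ((519.130615234375, 112.63516235351562), (48.262638092041016, 69.4078598022461), 0.884617269039154) 0.1446 slope deg [1.4 0.5]
top [123. 211.] ((511.0773620605469, 284.8146667480469), (48.200191497802734, 67.4141616821289), 1.109288215637207) 0.1447 slope deg [0.9 1.2]
top [164. 212.] ((511.9283447265625, 199.64739990234375), (48.13102722167969, 69.00769805908203), 0.6656187772750854) 0.1446 slope deg [0.3 0.6]
tx 0.1251 ty 0.0003 tz 0.0325 turn -0.06 now [0.3749 0.1987 0.2323] yaw 0.74 F [ 0.97  0.22 -0.35] open 0.742 t 24.8167 zaxis [ 1.1e-03  2.0e-04 -1.0e+00]
```

View pics/c26.png

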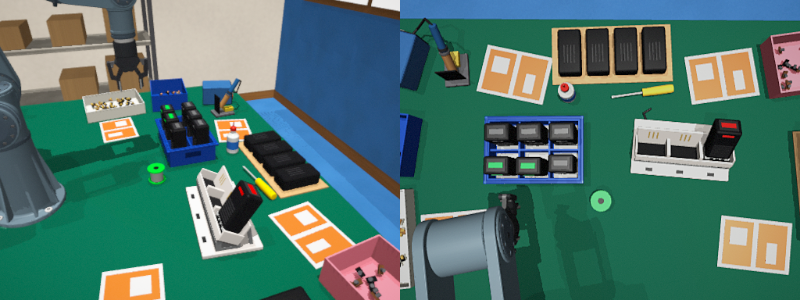

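Both green-lamp packs stand in their cells, with tops at z = 0.1446, level with the packs already there. The red pack and the other things have not moved, and the robot is clear of everything.

```bash
python3 -c "
from h import *
print(workorder.hand_in())"
```

```text
the job is handed in; nothing more can be done
None
```

I drew both green-lamp packs out of the dock and stood them in the two free cells of the blue crate, then handed the job in at about 25 s. The tool only points down, so I gripped the broad faces and let the pads turn each pack upright as it came out. Each pack still leaned about 5–7° in the grip. I lowered each one until the wrist felt the floor, at about 12–13 N, squared it and released it.

**Last checks, all good:**
- **Green packs:** both tops are at z = 0.1446–0.1447 m, level with the packs already there. Tilt is about 1°, and both are within about 8 mm of their cell centres.
- **Red pack:** its lamp is within 1 mm of where it started.
- **Packs already in the crate:** all are within 1 mm of their start. Their fitted top slopes read 0.4–3.2°, which I put down to camera noise because they were not touched.
- **Spool, bottle and screwdriver:** they look unmoved in the final pictures. I did not measure them.
- **Robot:** it ended clear of everything.

**Disagreement:** the side camera showed the real finger tips about 28 mm higher than the reported TCP. The lateral readings agreed with the cameras to about 2 mm. I set all grasp heights from the cameras, and the grasps and floor contacts matched that.

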